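Take the work lantern off the lock-hook and set it on its charger

TASK

Press down the roller of the hook's sprung keeper until the keeper snaps over and stays open, then lift the work lantern off the hook and stand it gently, upright and fully down, in the round charging cradle, and let go. Never force the lever, the hook or the cradle, and leave everything else on the bench where it is.

Things in the scene. Friction and masses are not known exactly. Their poses are not given: they have to be found in the camera images.
- stand: Lock-hook stand, fixed. Origin: centre of the underside of its base plate (180 x 130 x 12 mm); z up; the hook points along its own -x (towards the robot's side), its y is to the left as the robot sees it. Column 20 x 24 mm centred at x = +46 mm, 280 mm tall. The lever must not be pressed with more than 15 N, nor the lantern forced against hook or keeper.
- hook_seat (a point): Where the lantern's bail rests: on top of the round hook bar (10 mm thick, in the stand's plane y = 0), 182 mm above the bench, at x = -20 mm of the stand; axes as the stand. The bar comes forward from the column and ends in an upturned nose, centred 14 mm in front (-x) of this point, top 36 mm above it: the hook's only open end.
- keeper_pin (a point): Nominal place of the keeper's hinge pin (along the stand's y), 56 mm above and 32 mm behind (+x) the seat. The keeper is a steel tongue 13 mm wide; shut, it slopes from the pin down to the nose and closes the mouth, so the bail cannot come out. It opens only down and back, 0.58 rad. Pin, tongue, lever and roller together are set up to 13 mm higher or lower than this (not reported).
- roller_mid (a point): Nominal middle of the black thumb roller (12 mm thick, 26 mm long along y), keeper shut: 34 mm in front of the pin and 69 mm to its left (+y), on a lever on the pin. True height within 13 mm of this, not reported: its top is 231 to 257 mm above the bench; find it by touch or sight. This point does not move with the lever.
- lever_travel (a point): Same point as roller_mid, given to tell how the lever feels. Pressing the roller down takes about 6 N at first, less farther on. After 16.5 mm of travel from first touch the over-centre spring takes the keeper and holds it open; solid stop at 18.5 mm. Released before that it springs shut. The roller moves 5 mm back (+x) as it goes down.
- lantern_bail (a point): Lantern hanging on the hook, about 0.42 kg. Point: on the centre line of its rigid bail, 136 mm above its underside; z is its own up. Two flat upright posts (12 mm in x, 8 mm in y, outer faces 46 mm apart along y, from 76 to 162 mm above the underside), joined by a round cross bar 9 mm thick, under side at 142 mm. Grip the posts' outer faces here, gripper tilted about 30 degrees, from in front and above.
- lantern_base (a point): Centre of the underside of the lantern: black base 72 mm across and 14 mm high, white body 56 mm across, black cap 68 mm across with its top 76 mm above this point, bail above it, 162 mm tall in all. To unhook, raise it 40 to 50 mm straight up, then draw it off along the stand's -x by 60 mm or more.
- cradle: Charging cradle, fixed: square grey plate 130 mm wide, 8 mm thick, with a round black cup on it, 98 mm across outside at the rim; origin under its centre, z up.
- cradle_seat (a point): Centre of the cup's flat floor, 12 mm above the bench, on which the lantern's base must stand. The cup is about 79 mm across inside (lantern base 72 mm) and its rim is 14 mm above this floor. Any lantern yaw will do.
- hammer: Bystander: hammer lying on the bench.
- screwdriver: Bystander: screwdriver lying near the robot.
- wrench: Bystander: wrench lying on the bench.
- tape_roll: Bystander: paper tape roll 64 mm across, 24 mm high, lying flat between stand and cradle.
- oil_can: Bystander: white oil bottle 110 mm tall.
- screw_jar: Bystander: screw jar 70 mm tall.
- socket: Bystander: steel socket 28 mm across, 34 mm high, standing between stand and cradle.
Things that resemble listed ones, but are neither listed nor needed, are in the scene too. Leave any orange, red or turquoise look-alike of the part that bears lantern_bail alone.

How it is judged (in metres and radians):
On the way, in this order (a step that is already met when the one before it is completed fails the run):
1. the keeper's lever is pressed while the lantern still hangs on the hook (contact force between any of the fingers, the arm and stand above 4 N and distance between lantern_bail and hook_seat below 0.04 m), for 0.05 s.
2. the lantern is off the hook, in the gripper (distance between lantern_bail and hook_seat above 0.085 m and contact force between the fingers and lantern above 1 N), for 0.1 s.
At the end, for the whole second after the job is handed in: The lantern stands upright (within 0.06 rad) on the floor of the cradle's cup (down to within 3 mm, within 9 mm of its centre), at rest and released (horizontal distance between lantern_bail and cradle_seat below 0.009 m and z of lantern_bail in the frame of cradle_seat between 0.13 and 0.139 m and angle between lantern_bail's own z axis and vertical below 0.06 rad and linear speed of lantern below 0.02 m/s and contact force between lantern and cradle above 1.5 N); the robot touches nothing.
It fails at once if lever, keeper or hook loaded with more than 15 N by the robot (contact force between any of the arm, the fingers and stand above 15 N).
It fails at once if lantern forced against hook or keeper with more than 25 N (contact force between lantern and stand above 25 N).
It fails at once if lantern dropped into or forced against the cradle (more than 40 N) (contact force between lantern and cradle above 40 N).
It fails at once if a bystander moved by more than 30 mm (distance of any of hammer, screwdriver, wrench, tape_roll, oil_can, screw_jar, socket from where it was at the start of the episode above 0.03 m).
It also fails if it takes over 64 s, if anything falls off the work surface, if the arm or the gripper's body presses on something with over 40 N, if the wrist force passes 120 N, or if a joint passes its speed limit or range.

ROBOT

A 6-joint arm with a two-finger parallel gripper is mounted at the origin on the work surface. World frame = base frame: x ahead of the robot, y to its left, z up, the work surface at z = 0. Lengths are in mm, angles in rad, forces in N, time in s.
With the tool pointing down it reaches from about 350 to 850 mm from the base axis. Payload 8.1 kg.
Tool frame: the origin (TCP) lies midway between the tips of the shut fingers; the grasp point (between the pads) lies env.tcp_to_grasp behind it (env.tcp_to_grasp is the distance from the TCP to the grasp point, in mm); z points along the fingers, x is the direction in which the jaws open and shut, and the axes are right-handed (so a half turn about z gives the same grasp; the last joint's range is limited). The gripper opens to 85 mm and grips with 20 to 120 N. Pads are 22 mm wide; open, the fingers measure 114 mm over their backs; the gripper's body (76 mm by 85 mm) begins 54 mm behind the grasp point. The pads swing forward as they close: fully open they stand 13 mm farther back than shut.
Start: joints at [-1.196, 0.13, 1.488, -0, 1.523, -0.085], TCP at [266.281, -537.68, 201.692] pointing down, gripper open.
Joint ranges: [-2.96, 2.96], [-0.89, 2.26], [0.02, 2.5], [-1.34, 4.48], [0, 2.73], [-2.66, 2.66]. Speed limits (rad/s): [2.39, 2.39, 2.79, 3.14, 3.14, 3.14].

INTERFACE

Orientations are given as a rotation vector (axis times angle).
In Python, from rig import env, eyes, spotter gives the robot as it stands.
- The arm moves only by the tool drive_tool, never from a script. Its argument "increments" is a list that holds one entry, the list of rows, each a list of 6 numbers: the shift along the world's x, y, z in mm, then the turn, a rotation vector about the world's x, y, z in rad. In form: [[[tx, ty, tz, rx, ry, rz], ...]]. A call has 1 to 10 rows; each row shifts and turns the pose as measured when the row begins; what a row does not reach is not made up. A row lasts 1/12 s, in which the tool goes at most 41.7 mm and 7.16 degrees, less where a joint would pass 70% of its speed; a pose out of reach is approached as far as the arm can. A call is refused whole if a number of a shift passes 41.7 or a number of a turn 0.125, either way. A call with a gripper value outside its range is refused whole. "hand" is the closure, from 0 (fully open) to 1 (shut), set as the call begins (left out, the last holds). The fingers move at their own pace and stop on an object; "squeeze" is the grip in N (left out, the last holds). Time passes only in rows, so rows that do not move let the fingers close. It gives the time, the measured TCP pose, the force and the opening at its end, in the units of the state.
- env.sense(): the state, without advancing time (a new reading comes with each control period).
- eyes.grab_frame(name): name is "side" or "top" or "wrist"; returns the picture (420x560x3 uint8, red, green, blue); there is no depth.
- eyes.get_calibration(name): a dict with "camera_matrix" (3x3 intrinsics, pixels), "k1" (the pictures are not rectified: a ray, as slopes to the right and down, at radius r is drawn at 1 + k1 r^2 times it, then the intrinsics apply), "rvec" (rotation vector, rad) and "tvec" (3), from world to camera coordinates, as OpenCV has them. Camera axes: x right, y down, z forward; pixel columns grow to the right and rows downward; lengths in mm; the calibration is good to about 2 mm. A picture is of the moment at which its call begins: read the wrist's pose just before it. get_calibration takes no time and is no camera call; for the wrist camera it gives the pose at the moment of the call.
- env.close_job(): hands the job in, once; it reports no verdict.
Trained networks look in the newest picture that a camera, given by its name, has taken for a name from the list of things; names that differ only in an ending like _2 or _b are one class to them, and where a whole thing is asked for, a point or a joint stands for the part that bears it (a point fixed in the world has none). Each returns a list of dicts, best first, with "p" (0 to 1); they miss things now and then, are a little off and sometimes report something else, mostly with a low value. They report only what shows in the picture. A call takes as long as a camera call. They do not tell look-alikes from the thing itself.
- spotter.spot_in(camera, name): "at" ([x, y, z] in mm, in the coordinates of the camera as it stood for that picture, good to about 4 mm: the middle of the surface that is visible of it).
The state is a dict: "clock": time; "joint_pos": joint angles; "joint_vel": joint speeds; "joint_efforts": joint torques, N m; "tcp_pos": TCP position; "tool_rot": TCP orientation; "wrist_force": force on the tool from outside, world axes, zero at the start; "ft_torque": the same for the moment, N m; "grip_width": finger opening in mm.
Only numpy, scipy, OpenCV 4.12 (cv2) and the standard library are available. Lean on these libraries where they do the work, as an engineer would, in place of code of your own. Each camera call takes 0.05 s, during which the arm holds its last target.

## Working session

There is one attempt and no reset: what is moved stays moved. The work goes in short steps, Python scripts to look and compute and a tool call to move; the robot and the scene stay as the last step left them, time stands still between calls to the robot, and variables do not carry over. Pictures are saved under pics/ and viewed, and the job is handed in when it is done.

Besides the shell and the picture viewer there is one more tool, called after "Emit:" as a command line: name --argument value ..., lists and objects as JSON in quotes. drive_tool: Moves the arm, as the interface text tells. Its arguments: {"type":"object","properties":{"increments":{"type":"array","items":{"type":"array","items":{"type":"array","items":{"type":"number"}}}},"hand":{"type":"number"},"squeeze":{"type":"number"}},"required":["increments"]}

```bash
ls; mkdir -p pics; python3 - <<'E'
from rig import env, eyes, spotter
import cv2
print(env.sense(), env.tcp_to_grasp)
for c in ["side","top","wrist"]:
    im=eyes.grab_frame(c); cv2.imwrite(f"pics/{c}0.png",im[:,:,::-1])
    print(c,eyes.get_calibration(c))
E
```

```text
pics
{'clock': 0.0, 'joint_pos': array([-1.19640046e+00,  1.31158808e-01,  1.48925930e+00,  7.96752090e-06,
        1.52301749e+00, -8.54326142e-02]), 'joint_vel': array([ 5.43940419e-04, -1.33950507e-04, -8.09257323e-04,  5.79983557e-05,
       -1.24345485e-03, -6.64082620e-04]), 'joint_efforts': array([ 2.02849435e-03, -5.69381011e+01, -5.00565863e+01, -1.77361017e-04,
        1.46279018e-02, -4.44732848e-06]), 'tcp_pos': array([ 266.06155577, -537.11363551,  200.65687032]), 'tool_rot': array([-2.66829683e+00,  1.65614868e+00,  2.31210863e-03]), 'wrist_force': array([0.1548515 , 0.5515106 , 0.62900496]), 'ft_torque': array([-0.00227446, -0.01204331,  0.04525906]), 'grip_width': 84.93646674913278} 18.700000000000003
side {'camera_matrix': array([[425.25507873,   0.        , 272.31758463],
       [  0.        , 425.25507873, 212.81826902],
       [  0.        ,   0.        ,   1.        ]]), 'k1': -0.08968107232796187, 'rvec': array([ 0.08118319, -2.69601439,  1.53217336]), 'tvec': array([ 574.15199313,  144.05290249, 1117.50930319])}
top {'camera_matrix': array([[409.69121421,   0.        , 281.11526558],
       [  0.        , 409.69121421, 212.7054362 ],
       [  0.        ,   0.        ,   1.        ]]), 'k1': -0.06780108953493957, 'rvec': array([ 2.07362166, -2.15317968,  0.23206267]), 'tvec': array([ 12.34472203, 607.06946862, 968.07825594])}
wrist {'camera_matrix': array([[341.7893946 ,   0.        , 277.38114068],
       [  0.        , 341.7893946 , 212.01759922],
       [  0.        ,   0.        ,   1.        ]]), 'k1': -0.011181577883953369, 'rvec': array([-2.43868645,  1.51346536,  0.23784578]), 'tvec': array([-599.40477455,  -38.95108337,  379.76694323])}
```

View pics/side0.png

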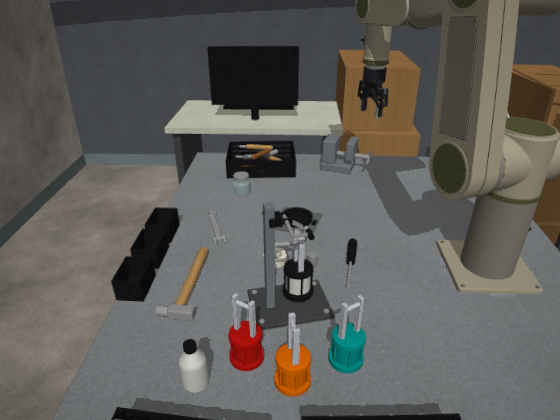

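View pics/top0.png

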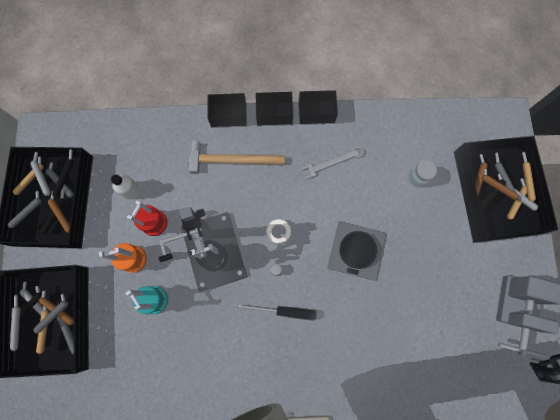

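View pics/wrist0.png

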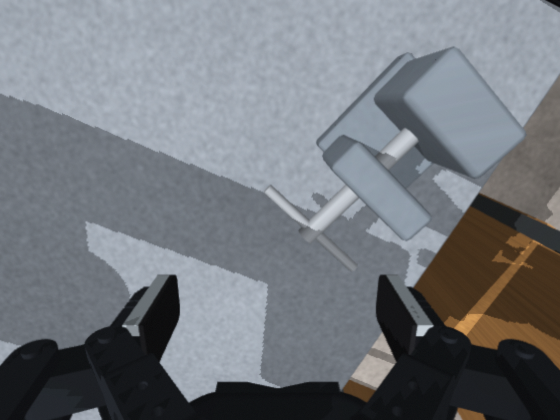

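```bash
cat > h.py <<'E'
import numpy as np, cv2
from rig import env, eyes, spotter
def Rt(cal):
    return cv2.Rodrigues(np.array(cal["rvec"]))[0], np.array(cal["tvec"]).reshape(3)
def c2w(cal,p):
    R,t=Rt(cal); return R.T@(np.array(p)-t)
def proj(cal,P):
    R,t=Rt(cal); P=np.atleast_2d(P); c=P@R.T+t
    s=c[:,:2]/c[:,2:]; r2=(s**2).sum(1,keepdims=True); s=s*(1+cal["k1"]*r2)
    K=cal["camera_matrix"]; return s*[K[0,0],K[1,1]]+[K[0,2],K[1,2]]
def ray(cal,uv):
    K=cal["camera_matrix"]; d=(np.array(uv,float)-[K[0,2],K[1,2]])/[K[0,0],K[1,1]]
    s=d.copy()
    for _ in range(20): s=d/(1+cal["k1"]*(s@s))
    R,t=Rt(cal); o=-R.T@t; v=R.T@np.array([s[0],s[1],1]); return o,v/np.linalg.norm(v)
def atz(cal,uv,z):
    o,v=ray(cal,uv); return o+v*(z-o[2])/v[2]
def tri(c1,uv1,c2,uv2):
    o1,v1=ray(c1,uv1);o2,v2=ray(c2,uv2)
    A=np.stack([v1,-v2],1); s=np.linalg.lstsq(A,o2-o1,rcond=None)[0]
    a=o1+v1*s[0]; b=o2+v2*s[1]; return (a+b)/2,np.linalg.norm(a-b)
E
python3 - <<'E'
from h import *
np.set_printoptions(precision=1,suppress=True)
for n in ["stand","roller_mid","lantern_bail","lantern_base","cradle","cradle_seat","tape_roll","socket","oil_can","screw_jar","hammer"]:
  for c in ["side","top"]:
    cal=eyes.get_calibration(c)
    try:
      for d in spotter.spot_in(c,n)[:3]:
        w=c2w(cal,d["at"]); print(n,c,round(d["p"],2),w,proj(cal,w)[0])
    except Exception as e: print(n,c,e)
print(env.sense()["clock"])
E
```

```text
stand side 0.81 [550.5 190.4  11.1] [277.7 306.6]
stand top 0.56 [529.7 169.9  18.4] [212.6 248.1]
roller_mid side 0.67 [554.6 195.5  13.5] [275.7 307.3]
roller_mid top 0.9 [527.6 168.6   9.4] [213.6 249.4]
roller_mid top 0.17 [569.3  -0.9  24.4] [277.9 230.3]
lantern_bail side 0.88 [506.5 189.5 107.6] [297.6 274.5]
lantern_bail side 0.65 [513.5 408.4  75.8] [291.5 364.5]
lantern_bail side 0.64 [402.6 341.1  71.5] [349.7 340.3]
lantern_bail top 0.93 [496.3 151.6 116.3] [213.8 256.8]
lantern_bail top 0.92 [600.1 320.4  74.5] [149.  219.4]
lantern_bail top 0.7 [405.5 311.8  76.2] [150.3 298.5]
lantern_base side 0.9 [512.7 406.7  75.8] [291.9 363.8]
lantern_base side 0.73 [406.5 344.1  72.8] [347.9 340.9]
lantern_base side 0.63 [605.9 347.3  76.3] [244.6 336.8]
lantern_base top 0.88 [603.2 320.   80.6] [148.4 217.7]
lantern_base top 0.78 [405.  307.6  81.3] [151.4 298.7]
lantern_base top 0.78 [503.7 369.7  73.7] [128.2 258.6]
cradle side 0.78 [ 496.6 -208.    11. ] [302.  217.8]
cradle side 0.73 [504.  188.  104.8] [298.7 275.1]
cradle top 0.81 [ 508.2 -205.9    7.4] [357.  251.4]
cradl
[... 406 characters left out ...]
3] [312.8 256.8]
socket top 0.68 [466.9   8.5  31.3] [275.7 269.9]
oil_can side 0.62 [690.2 419.2  68.8] [194.3 366.8]
oil_can top 0.94 [687.  385.4  67. ] [125.9 187.7]
screw_jar side 0.68 [ 702.6 -370.4   40.6] [242.2 184.1]
screw_jar side 0.27 [364.3  -8.1  23.7] [351.1 253.9]
screw_jar top 0.92 [ 699.4 -385.3   70.1] [424.5 172.1]
screw_jar top 0.37 [ 756.  -153.3    9.7] [331.1 161.8]
screw_jar top 0.21 [569.5  -0.6  24.3] [277.8 230.2]
hammer side 0.55 [773.6 189.8  19.3] [182.8 299.8]
hammer side 0.54 [505.6 189.5 106.1] [298.  275.1]
hammer top 0.94 [770.8 135.2  24. ] [224.9 158.6]
hammer top 0.3 [524.4 169.2  10.7] [213.4 250.5]
hammer top 0.3 [568.1  -0.4  23.4] [277.7 230.8]
1.25
```

```bash
python3 - <<'E'
import cv2
a=cv2.imread("pics/side0.png")[190:335,220:360]; cv2.imwrite("pics/sidec.png",cv2.resize(a,None,fx=4.1,fy=4.1,interpolation=cv2.INTER_CUBIC))
a=cv2.imread("pics/top0.png")[190:310,140:400]; cv2.imwrite("pics/topc.png",cv2.resize(a,None,fx=3,fy=3,interpolation=cv2.INTER_CUBIC))
a=cv2.imread("pics/top0.png")[195:300,140:260]; cv2.imwrite("pics/topd.png",cv2.resize(a,None,fx=5,fy=5,interpolation=cv2.INTER_CUBIC))
E
```

```text
(no output)
```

View pics/sidec.png

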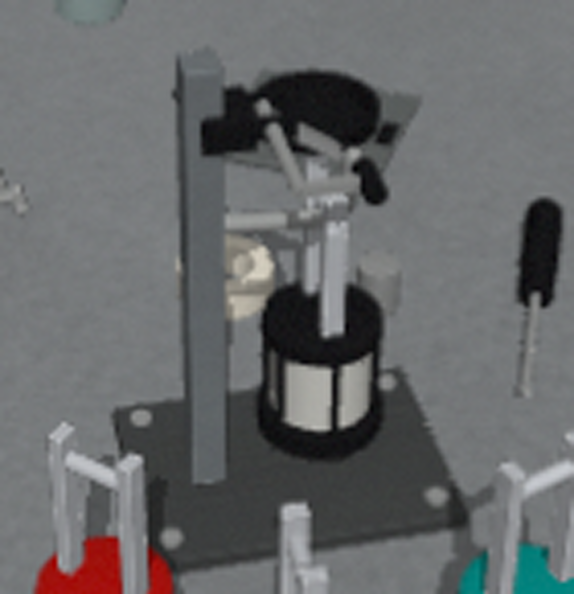

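View pics/topc.png

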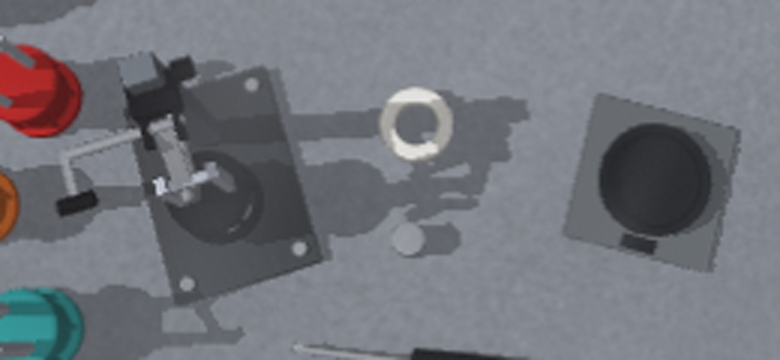

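View pics/topd.png

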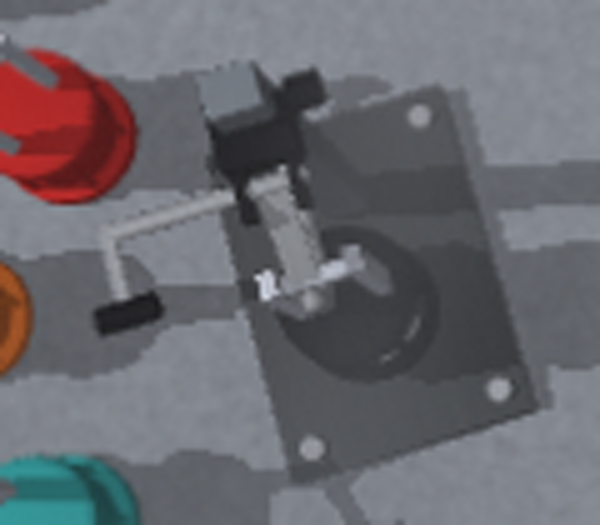

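```bash
cat > fit.py <<'E'
from h import *
from scipy.optimize import least_squares
np.set_printoptions(precision=1,suppress=True)
T=eyes.get_calibration("top");S=eyes.get_calibration("side")
t=lambda x,y:np.array([140+(x+.5)/5-.5,195+(y+.5)/5-.5])
s=lambda x,y:np.array([220+(x+.5)/4.1-.5,190+(y+.5)/4.1-.5])
obs=[(T,t(445,85),(90,-65,12)),(T,t(540,405),(-90,-65,12)),(T,t(295,482),(-90,65,12)),
(S,s(400,370),(-90,-65,12)),(S,s(465,522),(-90,65,12)),(S,s(165,568),(90,65,12)),(S,s(115,410),(90,-65,12)),(S,s(200,62),(46,0,280)),(T,t(233,94),(46,0,280))]
def W(p,P):
    c,n=np.cos(p[2]),np.sin(p[2]); P=np.array(P,float); return np.array([p[0]+c*P[0]-n*P[1],p[1]+n*P[0]+c*P[1],P[2]])
f=lambda p:np.concatenate([proj(c,W(p,P))[0]-uv for c,uv,P in obs])
r=least_squares(f,[530,170,.2]); p=r.x
if __name__=="__main__":
    print(p[:2],"%.4f"%p[2]); print(r.fun.reshape(-1,2))
    rol,e=tri(T,t(128,312),S,s(370,180)); print("roller tri",rol,e)
    print("nominal roller",W(p,(-20+32-34,69,238)),"seat",W(p,(-20,0,182)), "pin",W(p,(12,0,238)))
    c,n=np.cos(p[2]),np.sin(p[2]); d=rol-[p[0],p[1],0]; print("roller in stand",c*d[0]+n*d[1],-n*d[0]+c*d[1],d[2])
    # bail bar ends
    a=atz(T,t(266,286),155);b=atz(T,t(352,262),155);print("posts",a,b)
    for z in (225,238,251):
        print(z,proj(T,W(p,(-22,69,z))),proj(S,W(p,(-22,69,z))))
    print(t(128,312),s(370,180))
    # cradle: cup rim ellipse
    tt=lambda x,y:np.array([140+(x+.5)/3-.5,190+(y+.5)/3-.5])
    print("cradle rim c",atz(T,tt(655,180),26))
    for q in [(599,93),(740,130),(712,271),(563,235)]: print(atz(T,tt(*q),8))
E
python3 fit.py
```

```text
[523.6 170.8] 0.2755
[[-1.8 -0.4]
 [-1.   0.7]
 [-0.5  0.9]
 [ 0.8 -1.6]
 [ 1.9 -2.9]
 [-3.  -1.3]
 [-0.4 -1. ]
 [ 0.5 -0.7]
 [-1.4 -0.6]]
roller tri [485.3 230.9 243.6] 0.1381390866028374
nominal roller [483.6 231.2 238. ] seat [504.3 165.4 182. ] pin [535.1 174.1 238. ]
roller in stand -20.423607266300227 68.26532276427412 243.58194107127514
posts [505.1 192.9 155. ] [514.6 154.  155. ]
225 [[167.5 258.8]] [[310.4 241.5]]
238 [[165.8 258.2]] [[310.6 236. ]]
251 [[164.  257.5]] [[310.9 230.4]]
[165.2 257. ] [309.9 233.5]
cradle rim c [ 510.7 -205.1   26. ]
[ 591.8 -164.8    8. ]
[ 553.9 -287.4    8. ]
[ 432.1 -252.2    8. ]
[ 468.2 -125.3    8. ]
```

Emit:
drive_tool --increments '[[[5,20,30,0,0,-0.02],[8,38,25,0,0,-0.02],[10,40,15,0,0,-0.02],[11,40,10,0,0,-0.02],[11,40,10,0,0,-0.02],[11,40,5,0,0,-0.02],[11,40,0,0,0,-0.02],[11,40,0,0,0,-0.02],[11,40,0,0,0,-0.02],[11,40,0,0,0,0]]]' --hand 1 --squeeze 40

```text
clock: 2.08
tcp_pos: [360.5, -162.0, 295.9]
tool_rot: [-2.486, 1.915, -0.005]
wrist_force: [0.5, 0.2, 0.1]
grip_width: 0.4
```

Emit:
drive_tool --increments '[[[12,40,10,0,0,0],[12,40,5,0,0,0],[12,40,5,0,0,0],[12,40,0,0,0,0],[12,40,0,0,0,0],[12,40,0,0,0,0],[12,40,0,0,0,0],[12,40,0,0,0,0],[12,35,0,0,0,0],[8,20,0,0,0,0]]]'

```text
clock: 2.92
tcp_pos: [471.9, 218.8, 319.0]
tool_rot: [-2.481, 1.907, -0.019]
wrist_force: [-0.1, -0.6, 0.5]
grip_width: -0.5
```

```bash
cat > chk.py <<'E'
from fit import *
import sys
from scipy.spatial.transform import Rotation as Ro
def stand(P):
    c,n=np.cos(p[2]),np.sin(p[2]); d=np.array(P)-[p[0],p[1],0]; return np.array([c*d[0]+n*d[1],-n*d[0]+c*d[1],d[2]])
def goal_err(tilt,tgt):
    """tgt world; tilt about: z tool = forward*sin+down*cos"""
    st=env.sense(); R=Ro.from_rotvec(st["tool_rot"])
    c,n=np.cos(p[2]),np.sin(p[2]); f=np.array([c,n,0]); l=np.array([-n,c,0])
    z=f*np.sin(tilt)-np.array([0,0,1])*np.cos(tilt); x=-l; y=np.cross(z,x)
    G=Ro.from_matrix(np.stack([x,y,z],1)); e=(G*R.inv()).as_rotvec()
    print("clock %.2f"%st["clock"],"tcp",st["tcp_pos"],"stand",stand(st["tcp_pos"]),"F",st["wrist_force"],"w",st["grip_width"])
    print("dpos",np.array(tgt)-st["tcp_pos"],"drot",np.round(e,3))
E
python3 - <<'E'
from chk import *
goal_err(0,W(p,(-28,69,290)))
E
```

```text
clock 2.92 tcp [471.9 218.8 319. ] stand [-36.6  60.3 319. ] F [-0.1 -0.6  0.5] w -0.520533915102821
dpos [  5.9  10.8 -29. ] drot [-0.  0.  0.]
```

Emit:
drive_tool --increments '[[[6,11,-15,0,0,0],[0,0,-15,0,0,0],[0,0,-5,0,0,0],[0,0,0,0,0,0]]]'

```text
clock: 3.25
tcp_pos: [478.3, 237.3, 282.7]
tool_rot: [-2.488, 1.896, -0.018]
wrist_force: [-0.0, -0.2, 0.2]
grip_width: -0.2
```

```bash
python3 - <<'E'
from chk import *
goal_err(0,W(p,(-28,69,282)))
for c in ["wrist","side","top"]:
    im=eyes.grab_frame(c)[:,:,::-1]
    if c=="side": im=cv2.resize(im[190:335,220:360],None,fx=4.1,fy=4.1,interpolation=cv2.INTER_CUBIC)
    if c=="top": im=cv2.resize(im[195:300,140:260],None,fx=5,fy=5,interpolation=cv2.INTER_CUBIC)
    cv2.imwrite(f"pics/{c}1.png",im)
cal=eyes.get_calibration("wrist")
for z in (236,242,248,254): print(z,proj(cal,W(p,(-22,69,z))))
E
```

```text
clock 3.25 tcp [478.3 237.3 282.7] stand [-25.4  76.3 282.7] F [-0.  -0.2  0.2] w -0.20322936004343847
dpos [-0.5 -7.7 -0.7] drot [-0.  0.  0.]
236 [[286.7 220.3]]
242 [[286.9 223.1]]
248 [[287.1 226. ]]
254 [[287.4 229.1]]
```

View pics/wrist1.png

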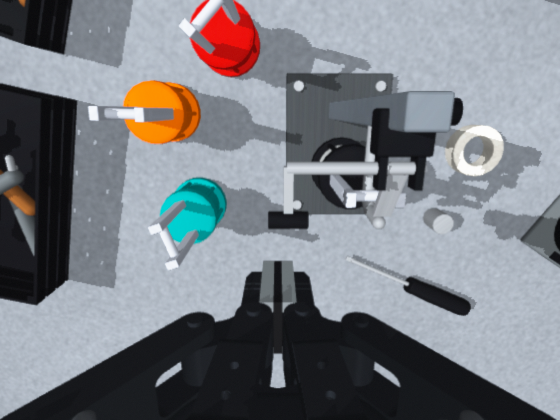

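View pics/side1.png

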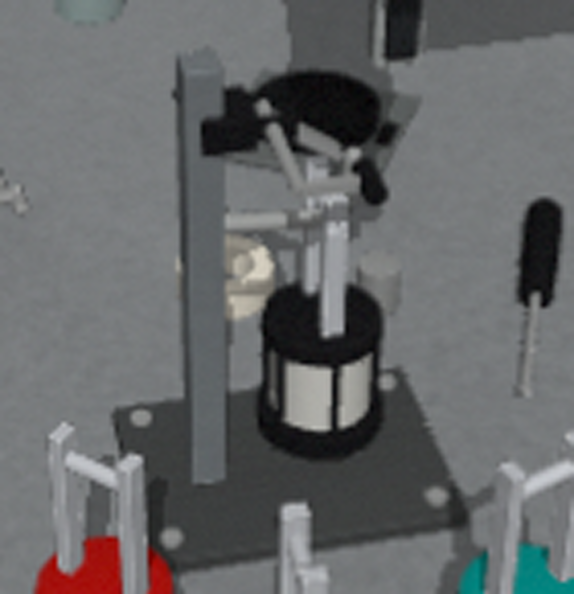

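View pics/top1.png

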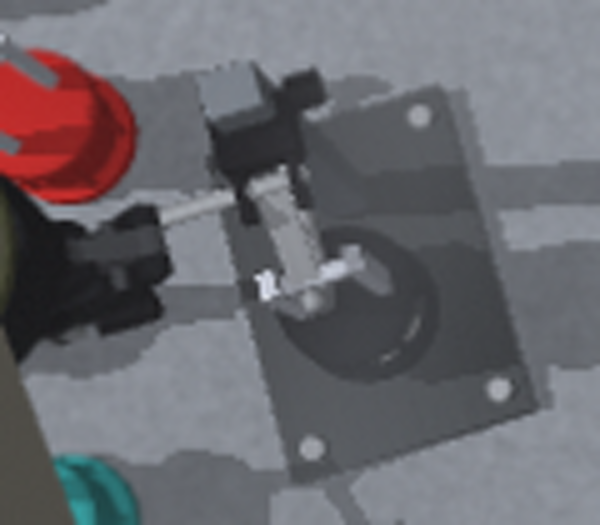

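Emit:
drive_tool --increments '[[[-0.5,-8,-8,0,0,0],[0,0,-6,0,0,0],[0,0,-2,0,0,0],[0,0,0,0,0,0]]]'

```text
clock: 3.73
tcp_pos: [479.9, 226.1, 270.7]
tool_rot: [-2.478, 1.897, -0.025]
wrist_force: [1.0, -0.4, 0.8]
grip_width: 0.1
```

```bash
python3 - <<'E'
from chk import *
goal_err(0,W(p,(-28,69,260)))
E
```

```text
clock 3.73 tcp [479.9 226.1 270.7] stand [-26.9  65.1 270.7] F [ 1.  -0.4  0.8] w 0.09787574341352867
dpos [ -2.1   3.5 -10.7] drot [-0.  0.  0.]
```

```bash
sed -i 's/np.round(e,3)/["%.3f"%v for v in e]/' chk.py; python3 - <<'E'
from chk import *
goal_err(0,W(p,(-28,69,260)))
E
```

```text
clock 3.73 tcp [479.9 226.1 270.7] stand [-26.9  65.1 270.7] F [ 1.  -0.4  0.8] w 0.09787574341352867
dpos [ -2.1   3.5 -10.7] drot ['-0.006', '0.025', '0.012']
```

Emit:
drive_tool --increments '[[[-1,3,-3,0,0,0],[0,0,-3,0,0,0],[0,0,-3,0,0,0]]]'

```text
clock: 3.98
tcp_pos: [479.4, 229.0, 262.3]
tool_rot: [-2.476, 1.898, -0.027]
wrist_force: [1.3, 0.1, 0.1]
grip_width: 0.1
```

```bash
python3 - <<'E'
from chk import *
goal_err(0,W(p,(-28,69,260)))
E
```

```text
clock 3.98 tcp [479.4 229.  262.3] stand [-26.7  68.  262.3] F [1.3 0.1 0.1] w 0.12608495140038772
dpos [-1.5  0.6 -2.3] drot ['-0.007', '0.027', '0.013']
```

Emit:
drive_tool --increments '[[[-1.5,0.5,-2,0,0,0],[0,0,-2,0,0,0]]]'

```text
clock: 4.15
tcp_pos: [477.6, 229.7, 257.5]
tool_rot: [-2.476, 1.898, -0.027]
wrist_force: [-0.6, 0.5, 0.4]
grip_width: 0.2
```

Emit:
drive_tool --increments '[[[0,0,-1.5,0,0,0],[0,0,-1,0,0,0]]]'

```text
clock: 4.32
tcp_pos: [477.3, 229.9, 254.2]
tool_rot: [-2.477, 1.898, -0.026]
wrist_force: [-0.7, 0.8, -0.6]
grip_width: -0.2
```

Emit:
drive_tool --increments '[[[0,0,-1.5,0,0,0],[0,0,-1,0,0,0]]]'

```text
clock: 4.48
tcp_pos: [477.2, 230.0, 251.4]
tool_rot: [-2.477, 1.897, -0.026]
wrist_force: [-0.5, -0.2, -0.4]
grip_width: 0.0
```

Emit:
drive_tool --increments '[[[0,0,-1,0,0,0],[0,0,-1,0,0,0]]]'

```text
clock: 4.65
tcp_pos: [477.3, 230.0, 249.3]
tool_rot: [-2.477, 1.897, -0.026]
wrist_force: [0.1, 0.6, 0.4]
grip_width: -0.0
```

Emit:
drive_tool --increments '[[[0,0,-1,0,0,0],[0,0,-0.5,0,0,0]]]'

```text
clock: 4.82
tcp_pos: [477.3, 230.0, 247.6]
tool_rot: [-2.477, 1.897, -0.026]
wrist_force: [-0.8, -0.3, -0.1]
grip_width: -0.2
```

Emit:
drive_tool --increments '[[[0,0,-1,0,0,0],[0,0,-0.5,0,0,0]]]'

```text
clock: 4.98
tcp_pos: [477.4, 230.0, 246.0]
tool_rot: [-2.477, 1.897, -0.026]
wrist_force: [-0.5, 0.9, -0.5]
grip_width: -0.0
```

Emit:
drive_tool --increments '[[[0,0,-1,0,0,0],[0,0,-0.5,0,0,0]]]'

```text
clock: 5.15
tcp_pos: [477.5, 230.0, 244.4]
tool_rot: [-2.477, 1.897, -0.026]
wrist_force: [0.4, 0.0, 1.2]
grip_width: -0.1
```

Emit:
drive_tool --increments '[[[0,0,-1,0,0,0],[0,0,-0.5,0,0,0]]]'

```text
clock: 5.32
tcp_pos: [477.5, 230.0, 242.8]
tool_rot: [-2.477, 1.897, -0.026]
wrist_force: [-0.4, 0.5, -0.5]
grip_width: 0.4
```

```bash
python3 - <<'E'
from chk import *
goal_err(0,W(p,(-28,69,240)))
for c in ["wrist","side"]:
    im=eyes.grab_frame(c)[:,:,::-1]
    if c=="side": im=cv2.resize(im[200:270,260:350],None,fx=7,fy=7,interpolation=cv2.INTER_CUBIC)
    cv2.imwrite(f"pics/{c}2.png",im)
E
```

```text
clock 5.32 tcp [477.5 230.  242.8] stand [-28.3  69.5 242.8] F [-0.4  0.5 -0.5] w 0.4161155883678323
dpos [ 0.4 -0.4 -2.8] drot ['-0.007', '0.026', '0.012']
```

View pics/wrist2.png

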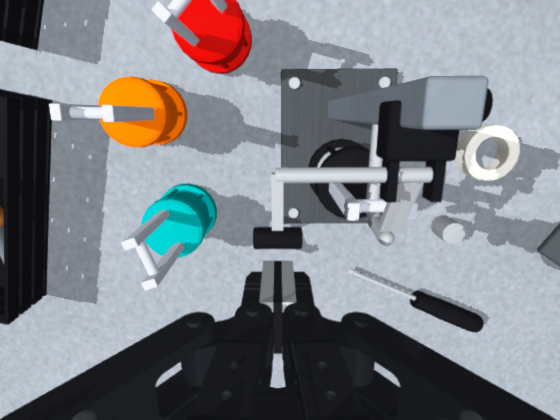

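View pics/side2.png

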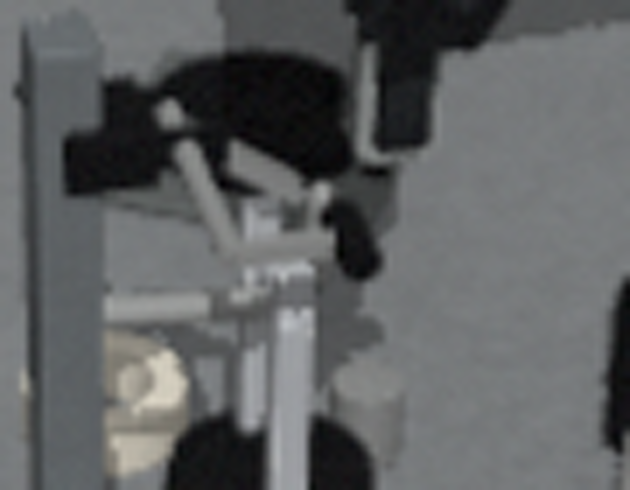

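```bash
python3 - <<'E'
from chk import *
w=eyes.get_calibration("wrist"); st=env.sense(); t_=st["tcp_pos"]
print("tcp wrist",proj(w,t_),"side",proj(S,t_), "top",proj(T,t_))
R,t=Rt(w); print("cam pos",-R.T@t,"side cam",-(lambda a:a[0].T@a[1])(Rt(S)), "axis",R[2])
for dz in (-12,-6,0): print(dz,proj(w,W(p,(-22,69,244+dz))),proj(S,W(p,(-22,69,244+dz))))
# triangulate roller from wrist+side, wrist0
print(tri(w,(278,238),S,(310.7-.0,233.8)))
print(stand(tri(w,(278,238),S,(310.7-.0,233.8))[0]))
print(stand(tri(w,(278,238),T,(165.2,257.0))[0]),tri(w,(278,238),T,(165.2,257.0))[1])
E
```

```text
tcp wrist [[277.2 252.8]] side [[313.9 233.7]] top [[165.7 260.9]]
cam pos [548.6 249.1 416.7] side cam [509.4 921.6 700.3] axis [-0.3 -0.1 -1. ]
-12 [[277.9 235.2]] [[310.5 238.6]]
-6 [[277.9 238.9]] [[310.6 236. ]]
0 [[277.9 242.9]] [[310.7 233.4]]
(array([484.7, 231.5, 242.8]), np.float64(2.30715407754965))
[-20.9  69.  242.8]
[-20.   68.8 241.6] 0.23068006956282672
```

```bash
python3 - <<'E'
from chk import *
w=eyes.get_calibration("wrist"); t_=env.sense()["tcp_pos"]
im=eyes.grab_frame("wrist")[:,:,::-1]
cv2.imwrite("pics/w3.png",cv2.resize(im[220:360,200:360],None,fx=4,fy=4,interpolation=cv2.INTER_CUBIC))
im=eyes.grab_frame("top")[:,:,::-1]
cv2.imwrite("pics/t3.png",cv2.resize(im[195:300,100:220],None,fx=5,fy=5,interpolation=cv2.INTER_CUBIC))
for uv in [(316.4,222.8),(314,223.5)]:
    q,e=tri(w,(278,262),S,uv); print(stand(q),e)
for dx in(-11,0,11):
  for dz in (0,18,30):
    print(dx,dz,proj(w,W(p,np.array([-28.3+dx,69.5,242.8+dz])))[0],proj(S,W(p,np.array([-28.3+dx,69.5,242.8+dz])))[0])
E
```

```text
[-28.3  69.2 265.3] 8.718888490863277
[-25.8  69.1 265.2] 4.017189498394374
-11 0 [277.4 271.1] [319.3 233. ]
-11 18 [277.4 286.8] [319.8 225.2]
-11 30 [277.4 299.2] [320.1 219.9]
0 0 [277.1 252.8] [313.9 233.7]
0 18 [277.1 267. ] [314.3 225.9]
0 30 [277.1 278.2] [314.6 220.6]
11 0 [276.9 233.9] [308.4 234.4]
11 18 [276.8 246.4] [308.8 226.6]
11 30 [276.8 256.3] [309.  221.2]
```

View pics/w3.png

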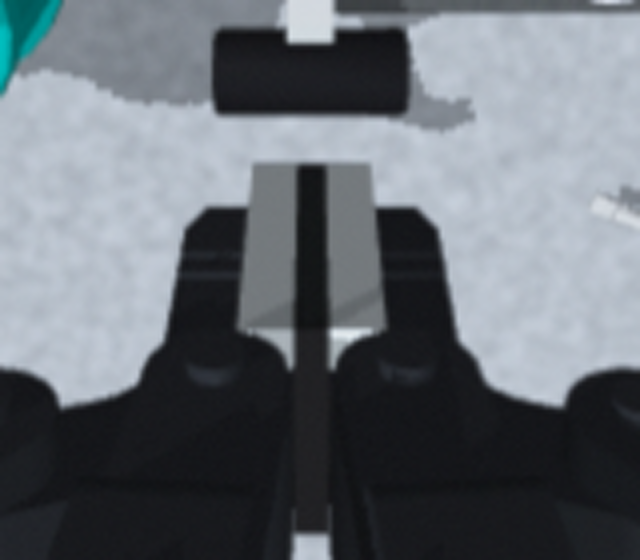

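View pics/t3.png

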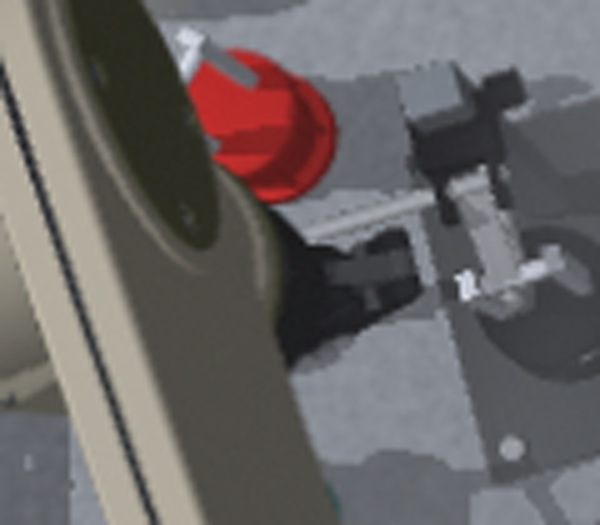

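Emit:
drive_tool --increments '[[[4,0.5,-1,0,0,0],[0,0,-1,0,0,0]]]'

```text
clock: 5.68
tcp_pos: [482.0, 230.6, 241.3]
tool_rot: [-2.476, 1.897, -0.027]
wrist_force: [1.4, 0.8, 0.5]
grip_width: 0.0
```

Emit:
drive_tool --increments '[[[0,0,-1,0,0,0],[0,0,-1,0,0,0]]]'

```text
clock: 5.85
tcp_pos: [482.3, 230.6, 239.1]
tool_rot: [-2.476, 1.897, -0.027]
wrist_force: [-0.4, 1.1, 0.7]
grip_width: -0.2
```

Emit:
drive_tool --increments '[[[0,0,-1,0,0,0],[0,0,-1,0,0,0]]]'

```text
clock: 6.02
tcp_pos: [482.3, 230.6, 236.7]
tool_rot: [-2.476, 1.897, -0.027]
wrist_force: [0.4, 0.3, 0.2]
grip_width: 0.1
```

Emit:
drive_tool --increments '[[[0,0,-1,0,0,0],[0,0,-1,0,0,0]]]'

```text
clock: 6.18
tcp_pos: [482.2, 230.6, 234.5]
tool_rot: [-2.476, 1.897, -0.027]
wrist_force: [-1.3, 0.5, -0.0]
grip_width: -0.0
```

```bash
python3 - <<'E'
from chk import *
goal_err(0,W(p,(-24,69,240)))
im=eyes.grab_frame("wrist")[:,:,::-1]
a=cv2.resize(im[200:340,200:360],None,fx=3,fy=3,interpolation=cv2.INTER_CUBIC)
im=eyes.grab_frame("side")[:,:,::-1]
b=cv2.resize(im[200:270,270:340],None,fx=6,fy=6,interpolation=cv2.INTER_CUBIC)
cv2.imwrite("pics/ws4.png",b); cv2.imwrite("pics/ww4.png",a)
E
```

```text
clock 6.18 tcp [482.2 230.6 234.5] stand [-23.5  68.8 234.5] F [-1.3  0.5 -0. ] w -0.036594621692243784
dpos [-0.5  0.1  5.5] drot ['-0.007', '0.027', '0.012']
```

View pics/ws4.png

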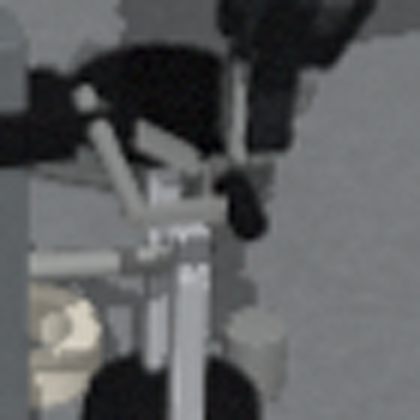

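View pics/ww4.png

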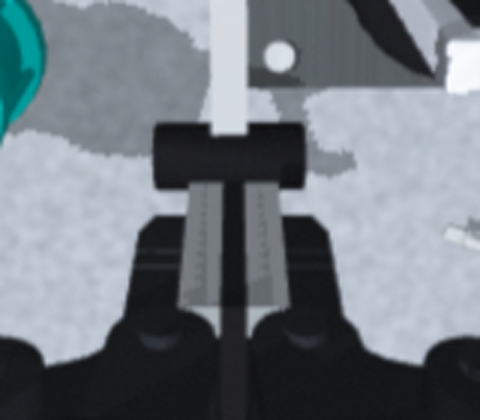

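```bash
python3 - <<'E'
from chk import *
P=np.array([266.06,-537.1,200.66])
for dz in (0,13,25,40): print(dz,proj(S,P+[0,0,dz]))
R=Ro.from_rotvec([-2.66829683e+00,1.65614868e+00,2.31210863e-03]).as_matrix()
for s_ in (-1,1): print(proj(S,P+[0,0,13]+R[:,0]*s_*45),proj(T,P+[0,0,13]+R[:,0]*s_*45))
im=cv2.imread("pics/side0.png"); cv2.imwrite("pics/g0.png",cv2.resize(im[30:150,310:430],None,fx=5,fy=5,interpolation=cv2.INTER_CUBIC))
E
```

```text
0 [[369.  125.3]]
13 [[369.3 121.7]]
25 [[369.7 118.5]]
40 [[370.1 114.3]]
[[376.7 125.6]] [[523.4 359.8]]
[[362.3 118. ]] [[557.  337.4]]
```

View pics/g0.png

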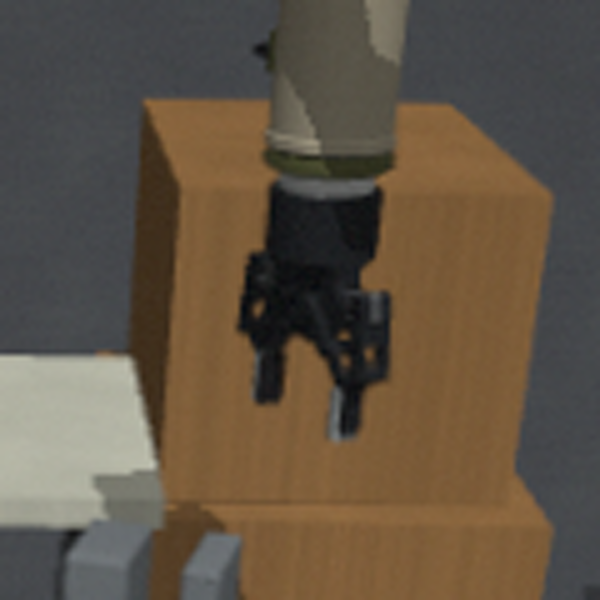

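Emit:
drive_tool --increments '[[[4.5,1.5,0,0,0,0],[0,0,0,0,0,0]]]'

```text
clock: 6.45
tcp_pos: [486.9, 232.2, 234.4]
tool_rot: [-2.477, 1.897, -0.027]
wrist_force: [0.2, -0.5, 0.4]
grip_width: 0.1
```

```bash
cat > look.py <<'E'
from chk import *
import sys
k=sys.argv[1]
goal_err(0,W(p,(-18,69,240)))
im=eyes.grab_frame("wrist")[:,:,::-1]
a=cv2.resize(im[190:330,210:350],None,fx=3,fy=3,interpolation=cv2.INTER_CUBIC)
im=eyes.grab_frame("side")[:,:,::-1]
b=cv2.resize(im[200:270,270:340],None,fx=6,fy=6,interpolation=cv2.INTER_CUBIC)
cv2.imwrite(f"pics/x{k}.png",np.hstack([a,b])[:,:800])
E
python3 look.py 5
```

```text
clock 6.45 tcp [486.9 232.2 234.4] stand [-18.6  69.  234.4] F [ 0.2 -0.5  0.4] w 0.11927045073964704
dpos [0.6 0.1 5.6] drot ['-0.007', '0.027', '0.012']
```

View pics/x5.png

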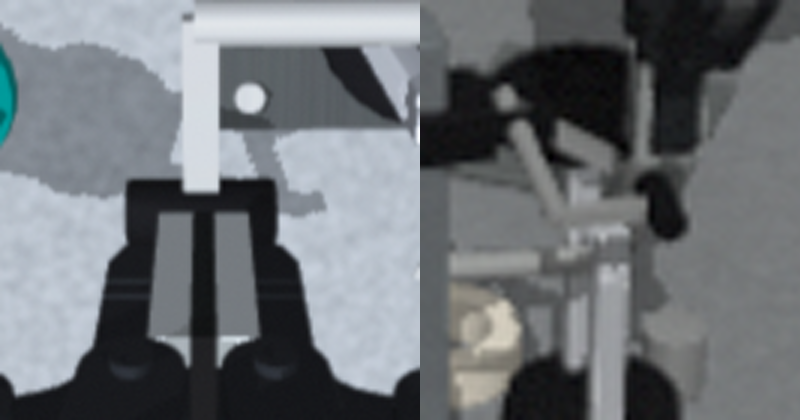

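Emit:
drive_tool --increments '[[[0,0,-1,0,0,0],[0,0,-1,0,0,0]]]'

```text
clock: 6.72
tcp_pos: [486.7, 232.2, 232.6]
tool_rot: [-2.477, 1.897, -0.027]
wrist_force: [0.6, 0.4, -0.3]
grip_width: -0.1
```

Emit:
drive_tool --increments '[[[0,0,-1,0,0,0],[0,0,-0.5,0,0,0]]]'

```text
clock: 6.88
tcp_pos: [486.7, 232.2, 230.9]
tool_rot: [-2.477, 1.897, -0.027]
wrist_force: [0.4, -0.5, -0.1]
grip_width: 0.1
```

Emit:
drive_tool --increments '[[[0,0,-1,0,0,0],[0,0,-0.5,0,0,0]]]'

```text
clock: 7.05
tcp_pos: [486.6, 232.1, 229.1]
tool_rot: [-2.477, 1.897, -0.027]
wrist_force: [0.4, 0.7, -0.3]
grip_width: -0.3
```

Emit:
drive_tool --increments '[[[0,0,-1,0,0,0],[0,0,-0.5,0,0,0]]]'

```text
clock: 7.22
tcp_pos: [486.5, 232.1, 227.4]
tool_rot: [-2.477, 1.897, -0.027]
wrist_force: [-0.6, -0.4, -0.4]
grip_width: 0.2
```

Emit:
drive_tool --increments '[[[0,0,-1,0,0,0],[0,0,-0.5,0,0,0]]]'

```text
clock: 7.38
tcp_pos: [486.5, 232.1, 225.7]
tool_rot: [-2.477, 1.897, -0.026]
wrist_force: [1.0, 0.4, 0.3]
grip_width: -0.2
```

Emit:
drive_tool --increments '[[[0,0,-1,0,0,0],[0,0,-0.5,0,0,0]]]'

```text
clock: 7.55
tcp_pos: [486.5, 232.1, 224.0]
tool_rot: [-2.477, 1.897, -0.026]
wrist_force: [-0.5, -0.2, 0.0]
grip_width: -0.0
```

```bash
python3 look.py 6
```

```text
clock 7.55 tcp [486.5 232.1 224. ] stand [-19.   69.1 224. ] F [-0.5 -0.2  0. ] w -0.03331718031741422
dpos [ 1.   0.2 16. ] drot ['-0.007', '0.027', '0.012']
```

View pics/x6.png

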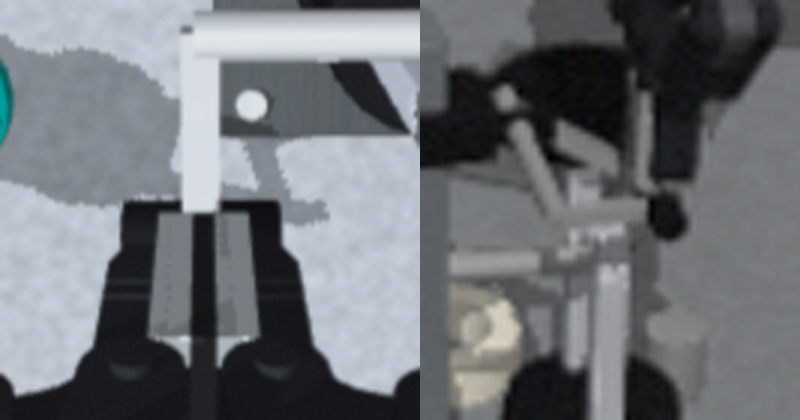

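Emit:
drive_tool --increments '[[[0,0,-1,0,0,0],[0,0,-0.5,0,0,0]]]'

```text
clock: 7.82
tcp_pos: [486.6, 232.1, 222.7]
tool_rot: [-2.477, 1.897, -0.027]
wrist_force: [-0.4, 0.2, -0.4]
grip_width: 0.1
```

Emit:
drive_tool --increments '[[[0,0,-1,0,0,0],[0,0,-0.5,0,0,0]]]'

```text
clock: 7.98
tcp_pos: [486.6, 232.1, 221.1]
tool_rot: [-2.477, 1.897, -0.027]
wrist_force: [0.2, 0.8, -0.1]
grip_width: 0.1
```

Emit:
drive_tool --increments '[[[0,0,-1,0,0,0],[0,0,-0.5,0,0,0]]]'

```text
clock: 8.15
tcp_pos: [486.8, 232.2, 219.7]
tool_rot: [-2.476, 1.897, -0.027]
wrist_force: [-1.2, -0.5, 3.1]
grip_width: 0.4
```

Emit:
drive_tool --increments '[[[0,0,-1,0,0,0],[0,0,-0.5,0,0,0]]]'

```text
clock: 8.32
tcp_pos: [487.0, 232.4, 219.2]
tool_rot: [-2.476, 1.896, -0.028]
wrist_force: [-1.2, -0.9, 4.9]
grip_width: 0.2
```

Emit:
drive_tool --increments '[[[0,0,-1.5,0,0,0],[0,0,-1.5,0,0,0]]]'

```text
clock: 8.48
tcp_pos: [486.9, 232.4, 217.4]
tool_rot: [-2.475, 1.896, -0.029]
wrist_force: [-3.4, -0.9, 4.9]
grip_width: 0.2
```

Emit:
drive_tool --increments '[[[0.2,0,-1.5,0,0,0],[0.2,0,-1.5,0,0,0]]]'

```text
clock: 8.65
tcp_pos: [486.7, 232.4, 215.0]
tool_rot: [-2.476, 1.896, -0.028]
wrist_force: [-3.4, -0.8, 4.4]
grip_width: -0.3
```

Emit:
drive_tool --increments '[[[0.2,0,-1.5,0,0,0],[0.2,0,-1.5,0,0,0]]]'

```text
clock: 8.82
tcp_pos: [486.8, 232.3, 211.9]
tool_rot: [-2.476, 1.896, -0.027]
wrist_force: [-3.3, -1.0, 3.7]
grip_width: 0.2
```

```bash
python3 look.py 7
```

```text
clock 8.82 tcp [486.8 232.3 211.9] stand [-18.6  69.2 211.9] F [-3.3 -1.   3.7] w 0.19965936414401037
dpos [ 0.6  0.  28.1] drot ['-0.008', '0.028', '0.011']
```

View pics/x7.png

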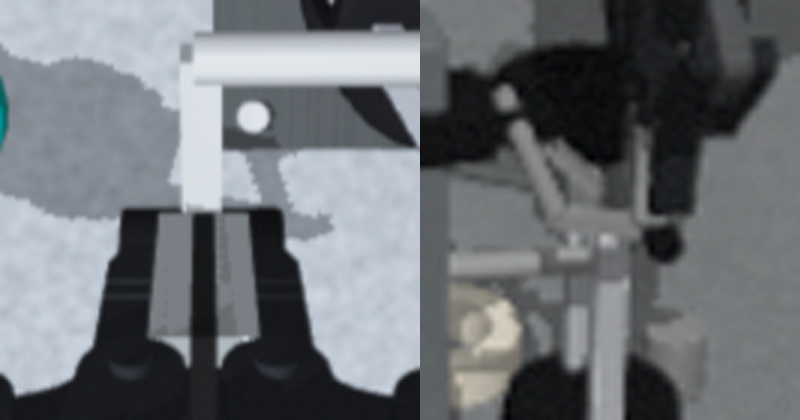

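Emit:
drive_tool --increments '[[[0.5,0.1,-1.5,0,0,0],[0.5,0.1,-1.5,0,0,0]]]'

```text
clock: 9.08
tcp_pos: [488.0, 232.5, 208.4]
tool_rot: [-2.476, 1.896, -0.027]
wrist_force: [-2.0, 0.3, 1.7]
grip_width: -0.1
```

Emit:
drive_tool --increments '[[[0.5,0.1,-1.2,0,0,0],[0.5,0.1,-1.2,0,0,0]]]'

```text
clock: 9.25
tcp_pos: [489.2, 232.8, 205.2]
tool_rot: [-2.476, 1.896, -0.027]
wrist_force: [-1.7, -0.7, 1.5]
grip_width: 0.1
```

Emit:
drive_tool --increments '[[[0.3,0.1,-0.7,0,0,0]]]'

```text
clock: 9.33
tcp_pos: [489.6, 232.9, 203.9]
tool_rot: [-2.476, 1.896, -0.027]
wrist_force: [-0.4, -0.2, 0.3]
grip_width: -0.2
```

Emit:
drive_tool --increments '[[[0.3,0.1,-0.6,0,0,0]]]'

```text
clock: 9.42
tcp_pos: [490.0, 232.9, 202.9]
tool_rot: [-2.476, 1.896, -0.027]
wrist_force: [0.3, -0.5, 0.7]
grip_width: -0.0
```

Emit:
drive_tool --increments '[[[0.2,0.1,-0.5,0,0,0]]]'

```text
clock: 9.5
tcp_pos: [490.3, 233.0, 202.2]
tool_rot: [-2.476, 1.896, -0.027]
wrist_force: [-1.0, -0.6, 2.8]
grip_width: 0.0
```

```bash
python3 look.py 8
```

```text
clock 9.50 tcp [490.3 233.  202.2] stand [-15.1  68.9 202.2] F [-1.  -0.6  2.8] w 0.014749340664808562
dpos [-2.9 -0.7 37.8] drot ['-0.007', '0.028', '0.012']
```

View pics/x8.png

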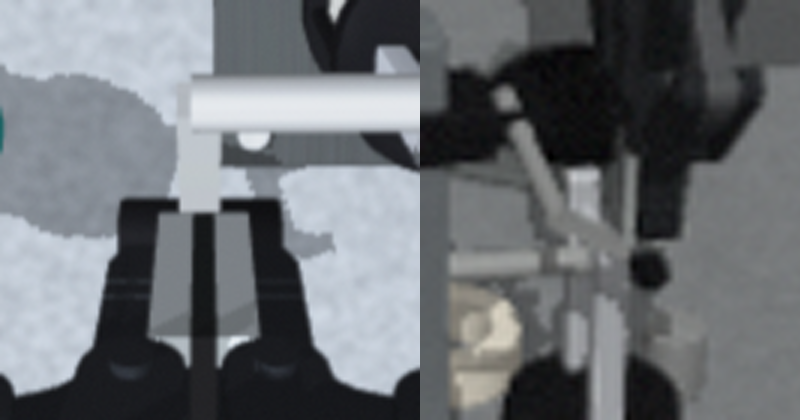

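Emit:
drive_tool --increments '[[[0,0,2,0,0,0],[0,0,5,0,0,0],[0,0,10,0,0,0],[-5,0,15,0,0,0],[-10,0,20,0,0,0]]]'

```text
clock: 10.02
tcp_pos: [473.5, 231.8, 252.4]
tool_rot: [-2.481, 1.901, -0.021]
wrist_force: [0.5, 0.4, 0.1]
grip_width: -0.2
```

```bash
python3 look.py 9
```

```text
clock 10.02 tcp [473.5 231.8 252.4] stand [-31.6  72.3 252.4] F [0.5 0.4 0.1] w -0.19361744124864289
dpos [ 14.    0.5 -12.4] drot ['-0.004', '0.020', '0.013']
```

View pics/x9.png

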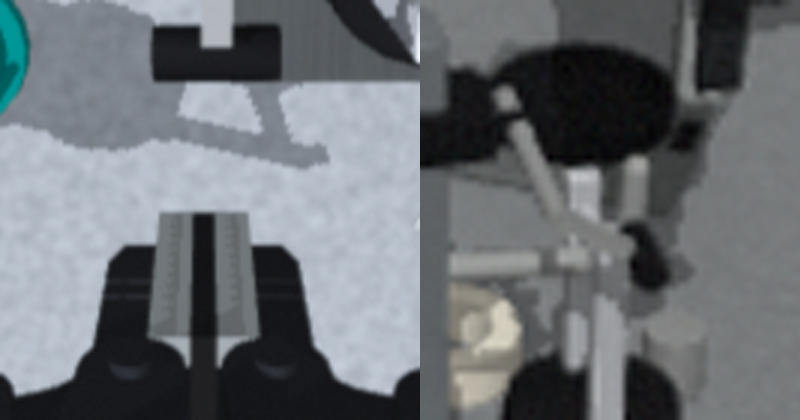

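Emit:
drive_tool --increments '[[[-8,-8,8,0,0,0],[-8,-10,8,0.033,-0.115,0],[-8,-18,8,0.033,-0.115,0],[-8,-18,4,0.033,-0.115,0],[-8,-18,0,0.033,-0.115,0],[-4,-10,0,0.01,-0.04,0],[0,0,0,0,0,0]]]' --hand 0.2

```text
clock: 10.7
tcp_pos: [438.6, 163.3, 283.4]
tool_rot: [-2.181, 1.666, -0.389]
wrist_force: [-0.6, -0.3, 0.2]
grip_width: 68.3
```

```bash
python3 - <<'E'
from chk import *
goal_err(.5236,W(p,(-110,0,275)))
a=atz(T,t(266,286),201);b=atz(T,t(352,262),201);print("posts stand",stand(a),stand(b))
im=eyes.grab_frame("wrist")[:,:,::-1]; cv2.imwrite("pics/w10.png",im)
im=eyes.grab_frame("side")[:,:,::-1]
cv2.imwrite("pics/s10.png",cv2.resize(im[180:310,250:390],None,fx=4,fy=4,interpolation=cv2.INTER_CUBIC))
w=eyes.get_calibration("wrist")
tc=env.sense()["tcp_pos"]; print("tcp",proj(w,tc),proj(S,tc))
for n in ["lantern_bail"]:
  for c,cal in(("side",S),("wrist",w)):
    for d in spotter.spot_in(c,n)[:4]:
        q=c2w(cal,d["at"]); print(n,c,round(d["p"],2),q,stand(q),proj(cal,q)[0])
E
```

```text
clock 10.70 tcp [438.6 163.3 283.4] stand [-83.8  15.9 283.4] F [-0.6 -0.3  0.2] w 68.31878965456181
dpos [-20.9 -22.4  -8.4] drot ['0.012', '-0.059', '0.008']
posts stand [-19.9  18.6 201. ] [-21.2 -19.4 201. ]
tcp [[277.1 252.5]] [[332.9 199.3]]
lantern_bail side 0.94 [405.9 343.6  75.3] [-66.2 198.3  75.3] [348.3 339.9]
lantern_bail side 0.81 [603.8 345.4  76.6] [124.8 146.2  76.6] [245.8 336. ]
lantern_bail side 0.74 [502.2 189.9 107.5] [-15.4  24.2 107.5] [299.6 274.7]
lantern_bail side 0.72 [512.9 410.2  74.3] [ 54.8 233.3  74.3] [291.8 365.9]
lantern_bail wrist 0.95 [508.7 374.2  76.3] [ 41.  199.8  76.3] [125.8 156.7]
lantern_bail wrist 0.87 [499.1 159.3 113.7] [-26.7  -4.5 113.7] [297.5 204.9]
lantern_bail wrist 0.75 [602.7 328.5  75.2] [119.  130.2  75.2] [185.6  95.9]
lantern_bail wrist 0.24 [535.3 179.5 119.7] [ 13.7   5.2 119.7] [288.1 166.7]
```

View pics/w10.png

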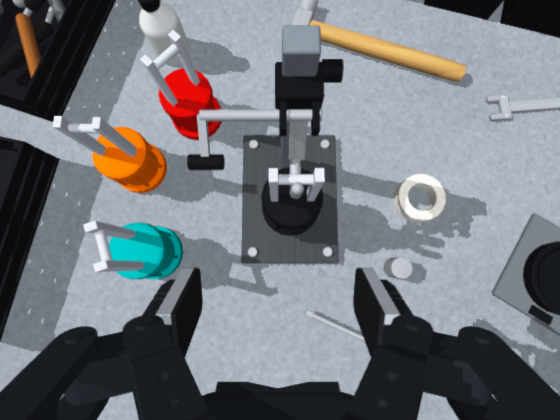

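View pics/s10.png

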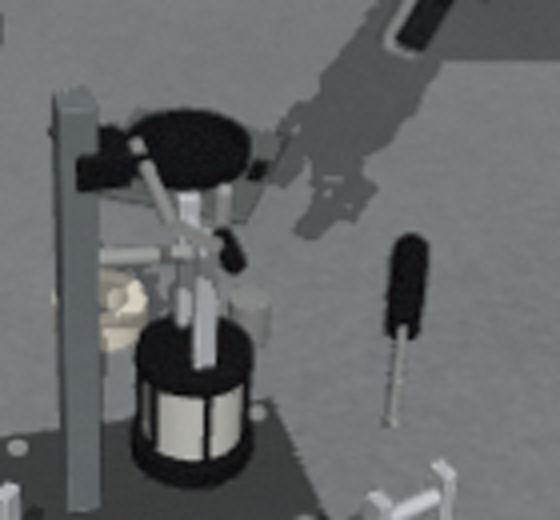

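```bash
python3 - <<'E'
from chk import *
im=cv2.imread("pics/w10.png"); cv2.imwrite("pics/w10z.png",cv2.resize(im[250:370,130:250],None,fx=5,fy=5,interpolation=cv2.INTER_CUBIC))
im=eyes.grab_frame("side")[:,:,::-1]
cv2.imwrite("pics/s10z.png",cv2.resize(im[130:210,320:420],None,fx=6,fy=6,interpolation=cv2.INTER_CUBIC))
st=env.sense();R=Ro.from_rotvec(st["tool_rot"]).as_matrix();w=eyes.get_calibration("wrist")
Rc,tc=Rt(w); print("cam in tool",R.T@(-Rc.T@tc-st["tcp_pos"]), "\n",R.T@Rc.T)
print("tool axes in stand", R)
for sx in(-34,34):
  for y in (-11,0,11):
    for b in (0,13,25,38,50):
      P=st["tcp_pos"]+R@np.array([sx,y,-b]); print(sx,y,b,proj(w,P)[0],proj(S,P)[0])
E
```

```text
cam in tool [   0.1  -78.2 -171.6] 
 [[ 1.  -0.  -0. ]
 [ 0.   1.   0.3]
 [ 0.  -0.3  1. ]]
tool axes in stand [[ 0.3 -0.9  0.4]
 [-1.  -0.2  0.1]
 [-0.  -0.4 -0.9]]
-34 -11 0 [214.  233.8] [333.7 206.2]
-34 -11 13 [209.5 243.3] [336.9 200.6]
-34 -11 25 [204.6 253.3] [339.9 195.4]
-34 -11 38 [198.5 265.9] [343.2 189.7]
-34 -11 50 [192.  279.6] [346.2 184.4]
-34 0 0 [215.2 252.6] [338.3 207.8]
-34 0 13 [210.8 263.1] [341.6 202.3]
-34 0 25 [206.1 274.3] [344.6 197.1]
-34 0 38 [200.3 288.4] [347.8 191.5]
-34 0 50 [194.  303.5] [350.9 186.2]
-34 11 0 [216.3 270.6] [342.9 209.4]
-34 11 13 [212.  282.2] [346.2 203.9]
-34 11 25 [207.6 294.5] [349.2 198.8]
-34 11 38 [202.  309.8] [352.5 193.2]
-34 11 50 [196.  326.3] [355.5 188. ]
34 -11 0 [340.3 233.8] [323.1 190.4]
34 -11 13 [344.9 243.3] [326.1 185.1]
34 -11 25 [349.7 253.3] [328.8 180.2]
34 -11 38 [355.7 265.9] [331.8 174.8]
34 -11 50 [362.3 279.5] [334.6 169.8]
34 0 0 [339.2 252.5] [327.5 192. ]
34 0 13 [343.6 263.1] [330.5 186.8]
34 0 25 [348.2 274.3] [333.2 181.9]
34 0 38 [354.  288.4] [336.2 176.5]
34 0 50 [360.2 303.5] [339.  171.5]
34 11 0 [338.1 270.6] [331.9 193.6]
34 11 13 [342.3 282.2] [334.8 188.4]
34 11 25 [346.7 294.5] [337.6 183.5]
34 11 38 [352.3 309.8] [340.6 178.2]
34 11 50 [358.2 326.3] [343.4 173.2]
```

View pics/w10z.png

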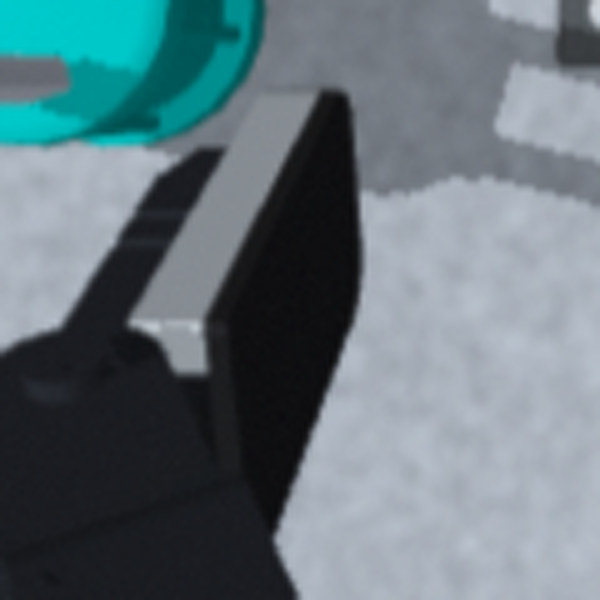

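View pics/s10z.png

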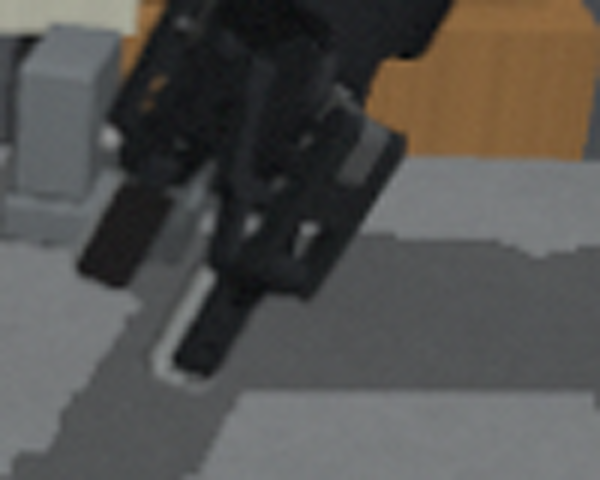

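```bash
python3 - <<'E'
from chk import *
goal_err(.5236,W(p,(-49,-.4,226)))
st=env.sense();R=Ro.from_rotvec(st["tool_rot"]).as_matrix();w=eyes.get_calibration("wrist")
for b in (60,65,70,75,80):
      P=st["tcp_pos"]+R@np.array([-34,-9.5,-b]); print(b,proj(w,P)[0])
E
```

```text
clock 10.95 tcp [439.9 165.  283.5] stand [-82.1  17.2 283.5] F [-0.  -0.1  0.3] w 68.0214110195561
dpos [ 36.6  -7.9 -57.5] drot ['0.012', '-0.064', '0.007']
60 [185.9 296.3]
65 [182.4 303.8]
70 [178.5 311.9]
75 [174.4 320.7]
80 [169.9 330.3]
```

Emit:
drive_tool --increments '[[[5,-12,-8,0.012,-0.06,0.007],[8,-2,-12,0,0,0],[8,0,-12,0,0,0],[8,0,-12,0,0,0],[6,0,-10,0,0,0],[0,0,0,0,0,0]]]'

```text
clock: 11.45
tcp_pos: [477.8, 153.7, 227.3]
tool_rot: [-2.156, 1.623, -0.424]
wrist_force: [-1.2, -0.1, -0.4]
grip_width: 68.4
```

```bash
python3 - <<'E'
from chk import *
goal_err(.5236,W(p,(-34,-.4,200)))
im=eyes.grab_frame("wrist")[:,:,::-1]; cv2.imwrite("pics/w11.png",im)
w=eyes.get_calibration("wrist"); tt=env.sense()
print("bail",proj(w,W(p,(-20,-.4,176))))
im=eyes.grab_frame("side")[:,:,::-1]
cv2.imwrite("pics/s11.png",cv2.resize(im[150:300,250:400],None,fx=4,fy=4,interpolation=cv2.INTER_CUBIC))
E
```

```text
clock 11.45 tcp [477.8 153.7 227.3] stand [-48.7  -4.  227.3] F [-1.2 -0.1 -0.4] w 68.43062477664354
dpos [ 13.2   7.5 -27.3] drot ['0.001', '-0.010', '-0.005']
bail [[272.7 218.5]]
```

View pics/w11.png

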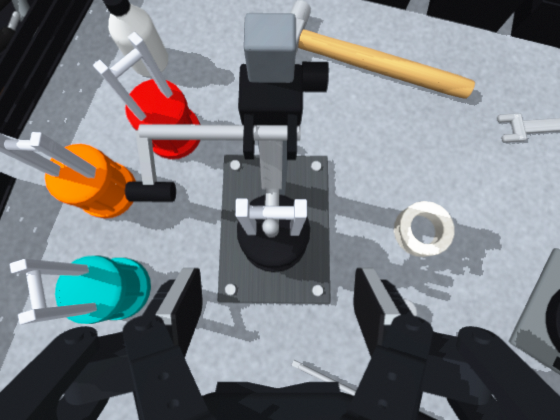

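View pics/s11.png

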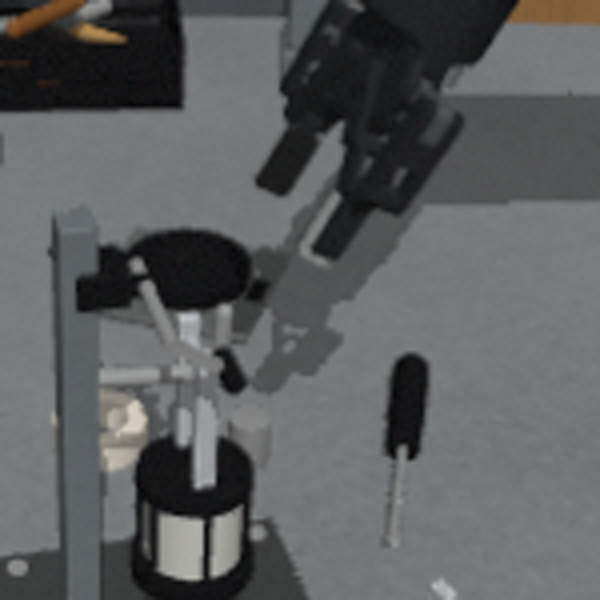

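Emit:
drive_tool --increments '[[[4,5,-8,0,-0.01,0],[5,1,-10,0,0,0],[5,1,-10,0,0,0],[5,1.5,-9,0,0,0],[3,1,-6,0,0,0],[0,0,0,0,0,0]]]'

```text
clock: 12.05
tcp_pos: [503.1, 166.5, 192.7]
tool_rot: [-2.147, 1.611, -0.438]
wrist_force: [-0.0, -0.9, -0.8]
grip_width: 68.2
```

```bash
python3 - <<'E'
from chk import *
goal_err(.5236,W(p,(5,-.4,132)))
im=eyes.grab_frame("wrist")[:,:,::-1]; cv2.imwrite("pics/w12.png",im)
im=eyes.grab_frame("side")[:,:,::-1]
cv2.imwrite("pics/s12.png",cv2.resize(im[150:300,250:400],None,fx=4,fy=4,interpolation=cv2.INTER_CUBIC))
E
```

```text
clock 12.05 tcp [503.1 166.5 192.7] stand [-20.9   1.4 192.7] F [-0.  -0.9 -0.8] w 68.16062578669201
dpos [ 25.4   5.3 -60.7] drot ['-0.001', '0.007', '-0.008']
```

View pics/w12.png

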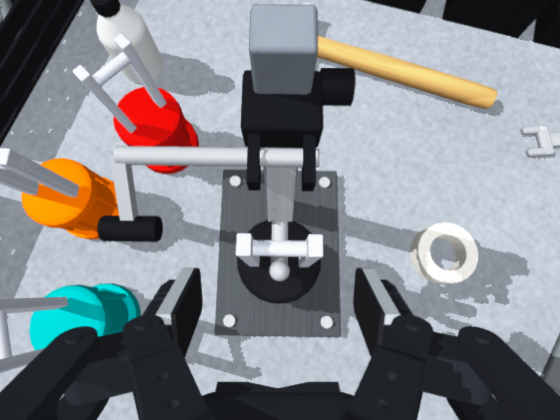

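View pics/s12.png

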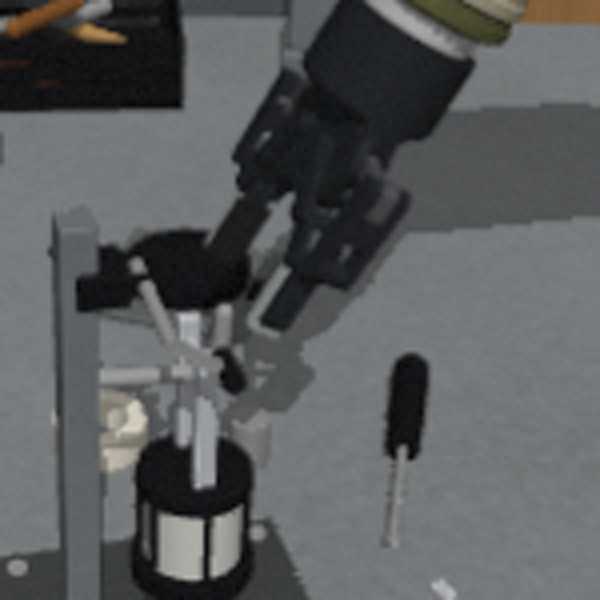

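Emit:
drive_tool --increments '[[[-5,-3,-4,0,0,0],[0,0,-2,0,0.005,-0.006],[2,0.5,-4,0,0,0],[0,0,0,0,0,0]]]'

```text
clock: 12.48
tcp_pos: [500.6, 163.8, 186.5]
tool_rot: [-2.142, 1.618, -0.439]
wrist_force: [-0.9, -0.1, -0.4]
grip_width: 68.4
```

```bash
python3 - <<'E'
from chk import *
goal_err(.5236,W(p,(5,-.4,132)))
E
```

```text
clock 12.48 tcp [500.6 163.8 186.5] stand [-24.   -0.5 186.5] F [-0.9 -0.1 -0.4] w 68.35912043857944
dpos [ 27.9   8.  -54.5] drot ['-0.002', '0.006', '-0.001']
```

Emit:
drive_tool --increments '[[[4,1.2,-8,0,0,0],[4.5,1.3,-9,0,0,0],[4.5,1.3,-9,0,0,0],[4,1,-8,0,0,0],[2,0.6,-4,0,0,0],[0,0,0,0,0,0]]]'

```text
clock: 12.98
tcp_pos: [521.8, 169.5, 146.3]
tool_rot: [-2.14, 1.617, -0.442]
wrist_force: [-1.4, -0.4, 0.1]
grip_width: 68.6
```

```bash
python3 - <<'E'
from chk import *
goal_err(.5236,W(p,(5,-.4,132)))
im=eyes.grab_frame("wrist")[:,:,::-1]; cv2.imwrite("pics/w13.png",im)
im=eyes.grab_frame("side")[:,:,::-1]
cv2.imwrite("pics/s13.png",cv2.resize(im[150:300,250:400],None,fx=4,fy=4,interpolation=cv2.INTER_CUBIC))
E
```

```text
clock 12.98 tcp [521.8 169.5 146.3] stand [ -2.1  -0.7 146.3] F [-1.4 -0.4  0.1] w 68.58995644689001
dpos [  6.7   2.2 -14.3] drot ['-0.002', '0.009', '-0.001']
```

View pics/w13.png

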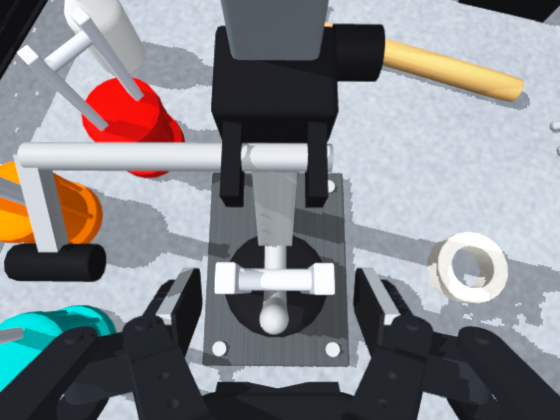

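View pics/s13.png

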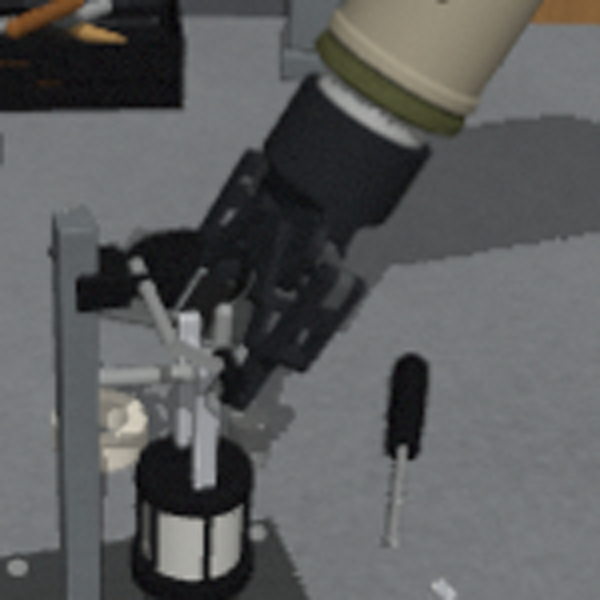

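Emit:
drive_tool --increments '[[[2,0.6,-4,0,0,0],[2,0.6,-4,0,0,0],[1,0.3,-2,0,0,0],[0,0,0,0,0,0]]]'

```text
clock: 13.42
tcp_pos: [528.3, 171.4, 138.7]
tool_rot: [-2.137, 1.615, -0.445]
wrist_force: [0.1, 0.0, -0.1]
grip_width: 68.5
```

```bash
python3 - <<'E'
from chk import *
goal_err(.5236,W(p,(5,-.4,132)))
im=eyes.grab_frame("wrist")[:,:,::-1]; cv2.imwrite("pics/w14.png",im)
im=eyes.grab_frame("side")[:,:,::-1]
cv2.imwrite("pics/s14.png",cv2.resize(im[150:300,250:400],None,fx=4,fy=4,interpolation=cv2.INTER_CUBIC))
E
```

```text
clock 13.42 tcp [528.3 171.4 138.7] stand [  4.7  -0.7 138.7] F [ 0.1  0.  -0.1] w 68.50610154592171
dpos [ 0.2  0.4 -6.7] drot ['-0.003', '0.014', '-0.001']
```

View pics/w14.png

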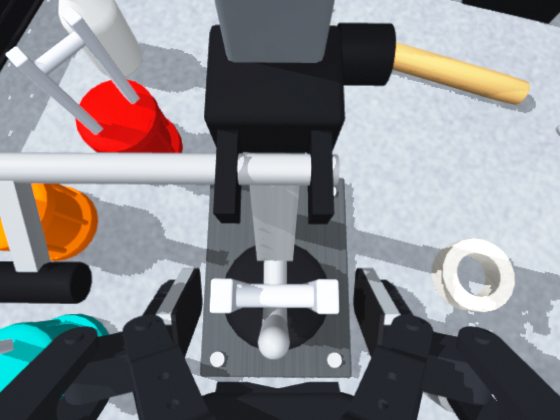

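View pics/s14.png

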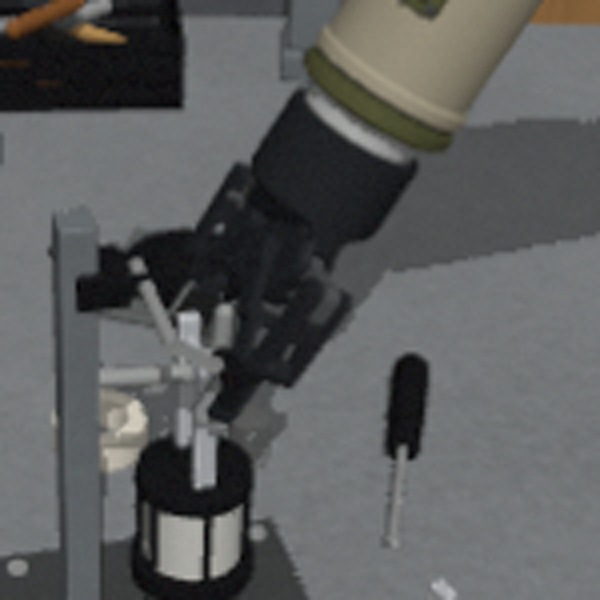

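```bash
python3 - <<'E'
from chk import *
st=env.sense();R=Ro.from_rotvec(st["tool_rot"]).as_matrix();w=eyes.get_calibration("wrist")
for y in (-10,10):
  for b in (37,74):
    for x in(-34,-40):
      P=st["tcp_pos"]+R@np.array([x,y,-b]); print(x,y,b,stand(P),(proj(S,P)[0]-[250,150])*4)
for z in (116,202):
  for x in (-26,-14): print("post",x,z,(proj(S,W(p,(x,23,z)))[0]-[250,150])*4, proj(w,W(p,(x,23,z)))[0])
E
```

```text
-34 -10 37 [ -5.7  33.3 175.9] [188.3 409.6]
-40 -10 37 [ -5.7  39.3 175.9] [191.3 416.3]
-34 -10 74 [-24.6  33.3 207.7] [225.4 354.6]
-40 -10 74 [-24.6  39.3 207.7] [228.6 361.1]
-34 10 37 [-22.9  33.2 165.7] [219.4 421.1]
-40 10 37 [-22.9  39.2 165.7] [222.6 427.7]
-34 10 74 [-41.8  33.2 197.4] [256.6 366.8]
-40 10 74 [-41.8  39.2 197.4] [260.  373.2]
post -26 116 [217.  482.7] [237.1 308.5]
post -14 116 [195.8 485.7] [237.7 287.8]
post -26 202 [222.1 352.5] [209.  320.5]
post -14 202 [199.8 355.4] [210.5 285.3]
```

```bash
python3 - <<'E'
from h import *
im=eyes.grab_frame("side")[:,:,::-1]
cv2.imwrite("pics/s15.png",cv2.resize(im[220:275,280:340],None,fx=10,fy=10,interpolation=cv2.INTER_CUBIC))
E
```

```text
(no output)
```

View pics/s15.png

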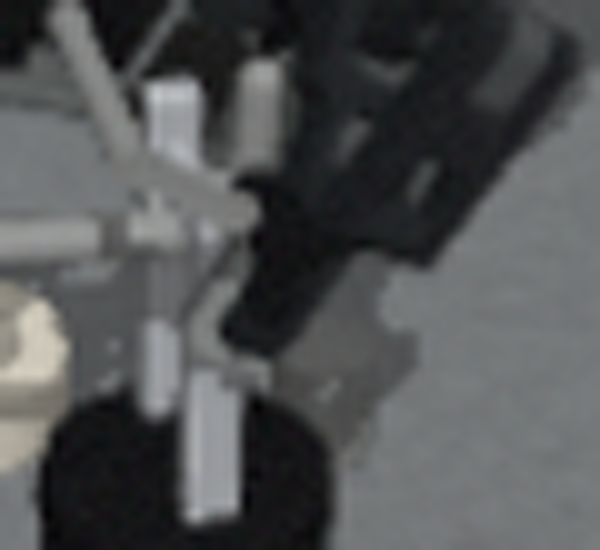

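Emit:
drive_tool --increments '[[[0,0.8,-2,0,0,0],[0,0,0,0,0,0],[0,0,0,0,0,0],[0,0,0,0,0,0],[0,0,0,0,0,0],[0,0,0,0,0,0]]]' --hand 0.6 --squeeze 50

```text
clock: 14.07
tcp_pos: [528.8, 172.3, 137.9]
tool_rot: [-2.135, 1.614, -0.447]
wrist_force: [1.5, 0.3, -0.9]
grip_width: 45.5
```

```bash
python3 - <<'E'
from chk import *
goal_err(.5236,W(p,(5,-.4,132)))
im=eyes.grab_frame("wrist")[:,:,::-1]; cv2.imwrite("pics/w16.png",im)
E
```

```text
clock 14.07 tcp [528.8 172.3 137.9] stand [  5.4   0.  137.9] F [ 1.5  0.3 -0.9] w 45.46558999838477
dpos [-0.3 -0.5 -5.9] drot ['-0.004', '0.016', '-0.001']
```

View pics/w16.png

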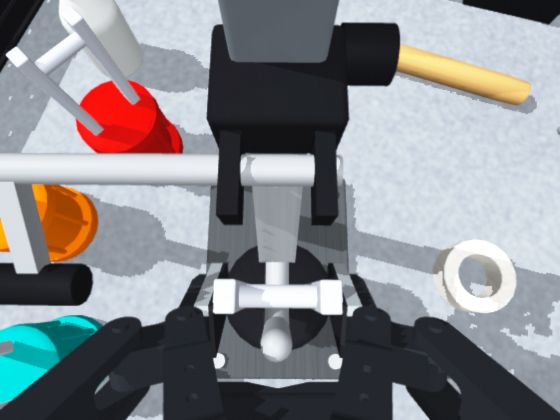

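Emit:
drive_tool --increments '[[[0,0,3,0,0,0],[0,0,4,0,0,0],[0,0,4,0,0,0],[0,0,4,0,0,0],[0,0,0,0,0,0]]]'

```text
clock: 14.53
tcp_pos: [525.8, 171.8, 150.4]
tool_rot: [-2.141, 1.618, -0.441]
wrist_force: [0.5, -0.2, -3.2]
grip_width: 45.1
```

```bash
python3 - <<'E'
from chk import *
goal_err(.5236,W(p,(5.4,0,185)))
im=eyes.grab_frame("wrist")[:,:,::-1]; cv2.imwrite("pics/w17.png",im)
im=eyes.grab_frame("side")[:,:,::-1]
cv2.imwrite("pics/s17.png",cv2.resize(im[180:310,250:380],None,fx=4.5,fy=4.5,interpolation=cv2.INTER_CUBIC))
E
```

```text
clock 14.53 tcp [525.8 171.8 150.4] stand [  2.4   0.3 150.4] F [ 0.5 -0.2 -3.2] w 45.14967682569326
dpos [ 3.   0.5 34.6] drot ['-0.002', '0.008', '-0.001']
```

View pics/w17.png

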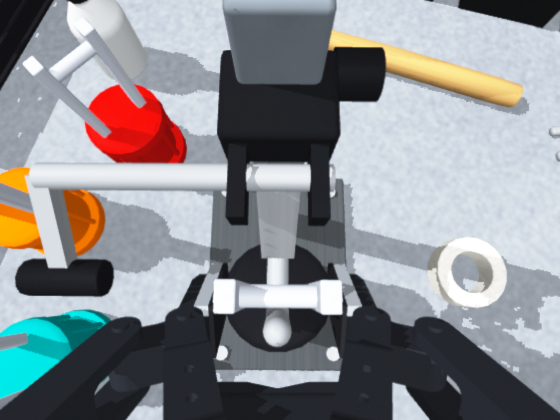

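View pics/s17.png

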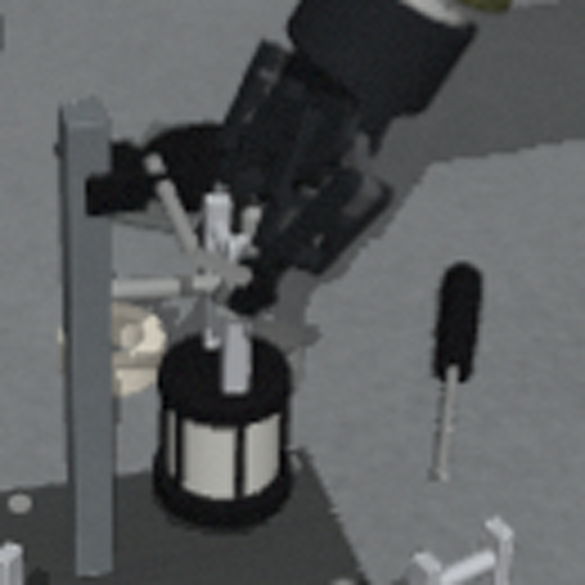

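Emit:
drive_tool --increments '[[[2,0.3,3,0,0,0],[1,0.2,4,0,0,0],[0.5,0.1,5,0,0,0],[0.5,0,5,0,0,0],[0.3,0,4,0,0,0]]]'

```text
clock: 15.05
tcp_pos: [529.1, 172.2, 170.4]
tool_rot: [-2.144, 1.62, -0.438]
wrist_force: [-0.2, -1.0, -3.7]
grip_width: 45.3
```

```bash
python3 - <<'E'
from chk import *
goal_err(.5236,W(p,(5.4,0,185)))
im=eyes.grab_frame("wrist")[:,:,::-1]; cv2.imwrite("pics/w18.png",im)
E
```

```text
clock 15.05 tcp [529.1 172.2 170.4] stand [  5.7  -0.2 170.4] F [-0.2 -1.  -3.7] w 45.293046368270375
dpos [-0.4  0.1 14.6] drot ['-0.001', '0.004', '-0.001']
```

View pics/w18.png

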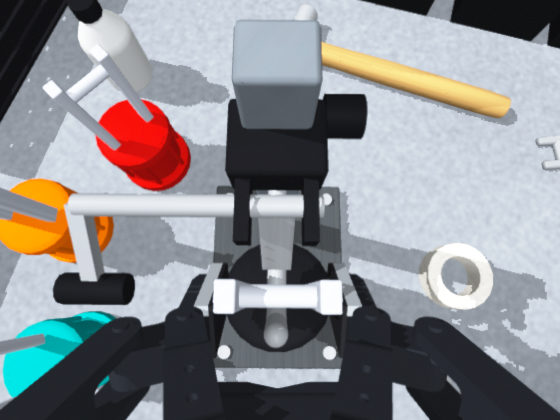

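Emit:
drive_tool --increments '[[[0.3,0.1,4,0,0,0],[0.3,0.1,5,0,0,0],[0.3,0,5,0,0,0],[0,0,3,0,0,0],[0,0,0,0,0,0]]]'

```text
clock: 15.52
tcp_pos: [531.2, 172.6, 191.7]
tool_rot: [-2.141, 1.618, -0.44]
wrist_force: [-0.7, 0.6, -3.9]
grip_width: 45.2
```

```bash
python3 - <<'E'
from chk import *
goal_err(.5236,W(p,(5.4,0,187)))
im=eyes.grab_frame("wrist")[:,:,::-1]; cv2.imwrite("pics/w19.png",im)
im=eyes.grab_frame("side")[:,:,::-1]
cv2.imwrite("pics/s19.png",cv2.resize(im[180:310,250:380],None,fx=4.5,fy=4.5,interpolation=cv2.INTER_CUBIC))
E
```

```text
clock 15.52 tcp [531.2 172.6 191.7] stand [  7.8  -0.4 191.7] F [-0.7  0.6 -3.9] w 45.24909240446206
dpos [-2.5 -0.3 -4.7] drot ['-0.002', '0.007', '-0.001']
```

View pics/w19.png

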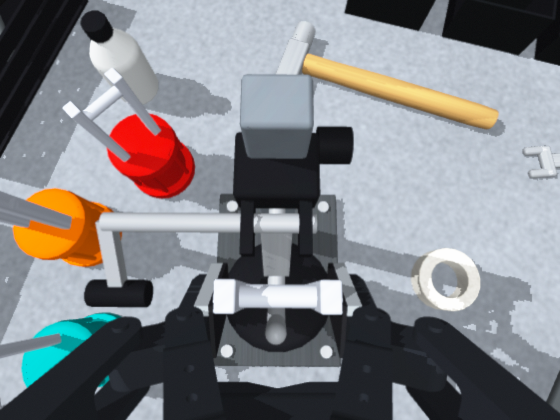

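View pics/s19.png

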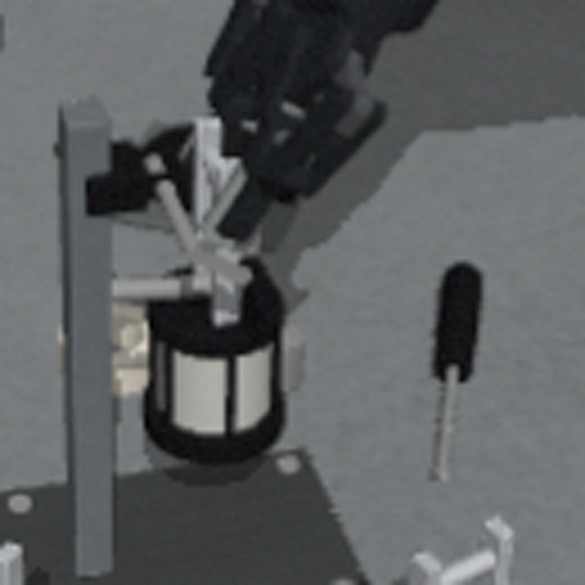

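Emit:
drive_tool --increments '[[[-2,-0.5,-5,0,0,0],[-5,-1.4,-1,0,0,0],[-8,-2.2,0,0,0,0],[-10,-2.7,0,0,0,0],[-10,-2.7,0,0,0,0],[-10,-2.7,0,0,0,0],[-10,-2.7,0,0,0,0],[-10,-2.7,0,0,0,0],[-10,-2.7,0,0,0,0],[-5,-1,0,0,0,0]]]'

```text
clock: 16.45
tcp_pos: [442.7, 149.5, 174.2]
tool_rot: [-2.152, 1.626, -0.428]
wrist_force: [8.1, 1.8, 6.7]
grip_width: 45.1
```

```bash
python3 - <<'E'
from chk import *
goal_err(.5236,W(p,(-90,0,187)))
im=eyes.grab_frame("wrist")[:,:,::-1]; cv2.imwrite("pics/w20.png",im)
im=eyes.grab_frame("side")[:,:,::-1]; cv2.imwrite("pics/s20.png",im)
im=eyes.grab_frame("top")[:,:,::-1]; cv2.imwrite("pics/t20.png",im)
for n in ("cradle_seat","cradle"):
  for c in ("side","top","wrist"):
    cal=eyes.get_calibration(c)
    for d in spotter.spot_in(c,n)[:2]:
        q=c2w(cal,d["at"]); print(n,c,round(d["p"],2),q,proj(cal,q)[0])
E
```

```text
clock 16.45 tcp [442.7 149.5 174.2] stand [-83.6   1.5 174.2] F [8.1 1.8 6.7] w 45.08752932457715
dpos [-5.8 -3.2 12.8] drot ['0.001', '-0.008', '-0.001']
cradle_seat side 0.65 [ 496.2 -199.     9.1] [302.1 219.8]
cradle_seat side 0.63 [ 758.8 -143.3    5.7] [214.8 228.1]
cradle_seat top 0.61 [ 510.8 -201.6    8.2] [355.4 250.5]
cradle_seat wrist 0.58 [ 485.  -127.6    9.6] [552.4 304.3]
cradle side 0.79 [ 499.9 -192.4   11.2] [300.8 220.4]
cradle side 0.36 [ 759.9 -143.5    5.3] [214.5 228.2]
cradle top 0.84 [ 507.2 -207.4    7.1] [357.6 251.8]
cradle wrist 0.78 [ 482.3 -133.2   10.2] [557.9 308.5]
```

View pics/s20.png

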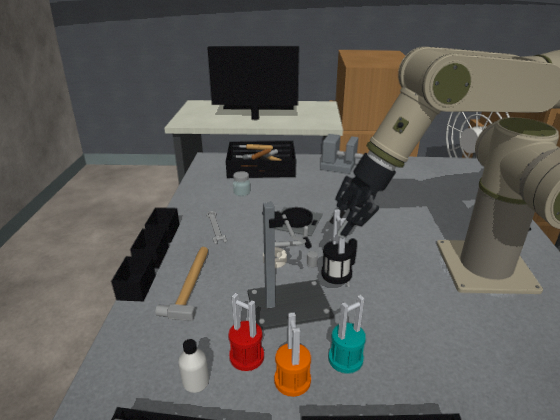

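View pics/t20.png

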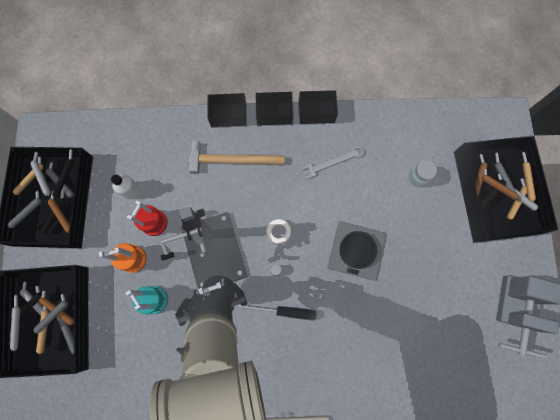

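View pics/w20.png

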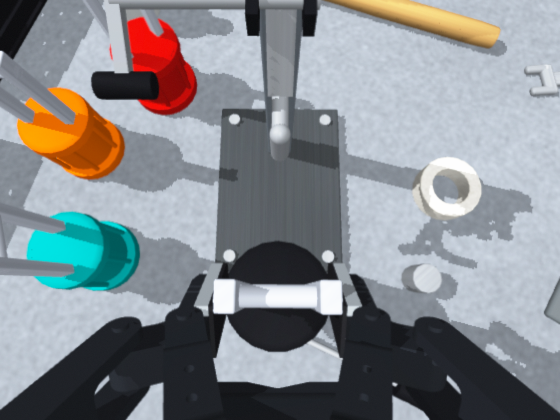

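Emit:
drive_tool --increments '[[[0,0,5,0,0,0],[0,0,5,0,0,0],[0,0,0,0,0,0]]]'

```text
clock: 17.15
tcp_pos: [445.1, 150.1, 188.2]
tool_rot: [-2.149, 1.624, -0.432]
wrist_force: [0.4, 0.8, -3.3]
grip_width: 45.4
```

```bash
python3 - <<'E'
from chk import *
goal_err(.5236,W(p,(-90,0,187)))
im=eyes.grab_frame("wrist")[:,:,::-1]; cv2.imwrite("pics/w21.png",im)
im=eyes.grab_frame("side")[:,:,::-1]
cv2.imwrite("pics/s21.png",cv2.resize(im[170:300,280:410],None,fx=4.5,fy=4.5,interpolation=cv2.INTER_CUBIC))
E
```

```text
clock 17.15 tcp [445.1 150.1 188.2] stand [-81.2   1.4 188.2] F [ 0.4  0.8 -3.3] w 45.43257372692933
dpos [-8.1 -3.7 -1.2] drot ['0.000', '-0.003', '-0.001']
```

View pics/w21.png

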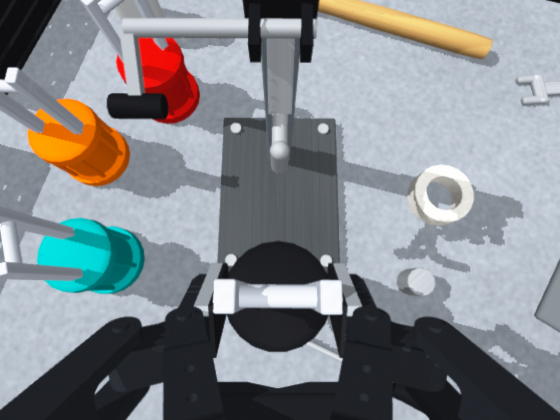

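View pics/s21.png

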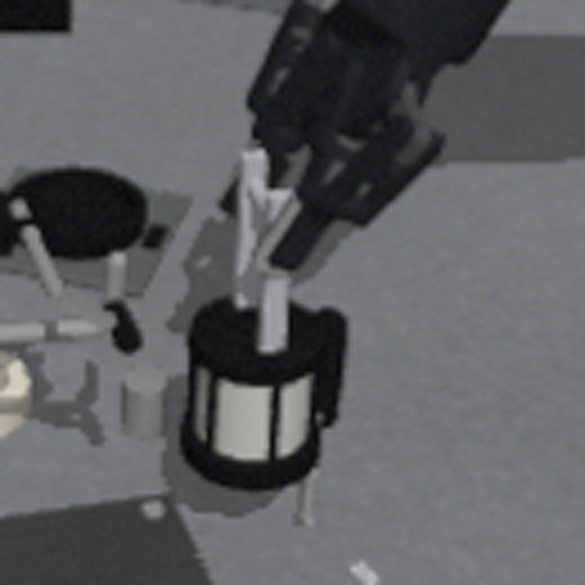

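Emit:
drive_tool --increments '[[[2,-10,2,0,0,-0.02],[5,-18,2,0,0,-0.04],[6.5,-25,1,0,0,-0.045],[6.5,-25,1,0,0,-0.045],[6.5,-25,1,0,0,-0.045],[6.5,-25,1,0,0,-0.045],[6,-22,1,0,0,-0.045],[5,-18,1,0,0,-0.045],[3,-10,1,0,0,-0.02],[0,0,0,0,0,0]]]'

```text
clock: 18.08
tcp_pos: [493.7, -40.1, 199.1]
tool_rot: [-1.846, 2.029, -0.54]
wrist_force: [-0.3, 0.9, -3.3]
grip_width: 45.3
```

```bash
cat > car.py <<'E'
from chk import *
Rg=Ro.from_rotvec([-2.135,1.614,-0.447]).as_matrix(); Tg=np.array([528.8,172.3,137.9])
# lantern frame at grasp: upright, origin at bail
B0=W(p,(-20.5,-.2,176)); off=Rg.T@(B0-Tg); up=Rg.T@np.array([0,0,1.])
def lant():
    st=env.sense();R=Ro.from_rotvec(st["tool_rot"]).as_matrix()
    b=st["tcp_pos"]+R@off; u=R@up; return st,b,u
def rep(c=(511,-206)):
    st,b,u=lant(); base=b-136*u
    print("clk %.2f"%st["clock"],"tcp",st["tcp_pos"],"F",st["wrist_force"],"w %.1f"%st["grip_width"])
    print("bail",b,"base",base,"upright fix rotvec",["%.3f"%v for v in np.cross(u,[0,0,1])],"d base->cradle",np.array(c)-base[:2], "bail->", np.array(c)-b[:2])
E
python3 - <<'E'
from car import *
rep()
im=eyes.grab_frame("wrist")[:,:,::-1]; cv2.imwrite("pics/w22.png",im)
E
```

```text
clk 18.08 tcp [493.7 -40.1 199.1] F [-0.3  0.9 -3.3] w 45.3
bail [468.7 -37.8 237.8] base [465.9 -37.7 101.8] upright fix rotvec ['-0.001', '-0.020', '0.000'] d base->cradle [  45.1 -168.3] bail-> [  42.3 -168.2]
```

View pics/w22.png

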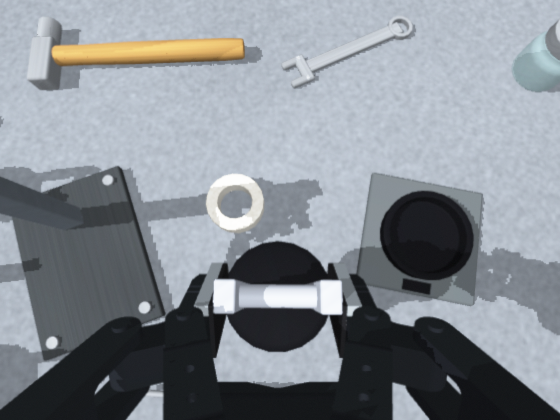

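```bash
python3 - <<'E'
from car import *
im=cv2.imread("pics/w22.png"); 
z=cv2.resize(im[160:320,345:500],None,fx=3.7,fy=3.7,interpolation=cv2.INTER_CUBIC); z=cv2.convertScaleAbs(z,alpha=1.6,beta=10); cv2.imwrite("pics/w22z.png",z)
w=eyes.get_calibration("wrist")
for uv in [(372,173),(483,192),(475,305)]: print(atz(w,uv,8))
P=[atz(w,uv,8) for uv in [(372,173),(475,305)]]; print("mid",(P[0]+P[1])/2)
print(atz(w,(427,235),26))
# predicted rim circles
for c in [(511,-206)]:
  for zz,r in ((26,49),(26,39.5)):
    a=np.linspace(0,2*np.pi,9)[:-1]; pts=np.stack([c[0]+r*np.cos(a),c[1]+r*np.sin(a),np.full(8,zz)],1); print(proj(w,pts))
E
```

```text
[ 592.3 -159.1    8. ]
[ 557.7 -283.3    8. ]
[ 434.7 -247.4    8. ]
mid [ 513.5 -203.2    8. ]
[ 512.7 -201.3   26. ]
[[423.3 192. ]
 [394.2 207.6]
 [386.2 240.5]
 [405.1 272.2]
 [440.3 282.9]
 [470.1 265.8]
 [476.5 231.9]
 [456.9 201.8]]
[[424.8 200.4]
 [401.4 213.1]
 [395.  239.7]
 [410.3 265.1]
 [438.6 273.7]
 [462.6 260. ]
 [467.8 232.8]
 [452.1 208.4]]
```

View pics/w22z.png

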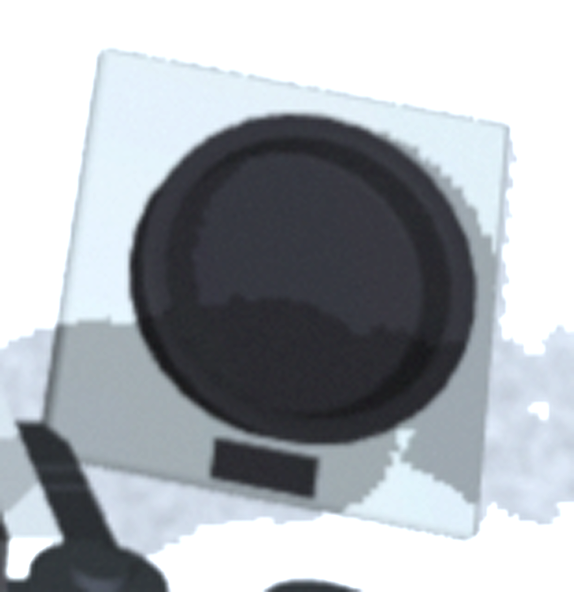

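Emit:
drive_tool --increments '[[[3,-10,-2,0,-0.02,-0.02],[5,-18,-2,0,0,-0.04],[6,-23,-2,0,0,-0.045],[6,-23,-2,0,0,-0.045],[6,-22,-2,0,0,-0.04],[5,-15,-2,0,0,-0.02],[3,-8,-2,0,0,0],[2,-4,-2,0,0,0],[0,0,0,0,0,0]]]'

```text
clock: 18.88
tcp_pos: [529.9, -158.6, 180.7]
tool_rot: [-1.638, 2.215, -0.604]
wrist_force: [-0.9, 0.3, -4.9]
grip_width: 45.3
```

```bash
python3 - <<'E'
from car import *
rep((512,-204))
im=eyes.grab_frame("wrist")[:,:,::-1]; cv2.imwrite("pics/w23.png",im)
im=eyes.grab_frame("side")[:,:,::-1]
cv2.imwrite("pics/s23.png",cv2.resize(im[120:250,240:370],None,fx=4.5,fy=4.5,interpolation=cv2.INTER_CUBIC))
im=eyes.grab_frame("top")[:,:,::-1]
cv2.imwrite("pics/t23.png",cv2.resize(im[190:310,300:420],None,fx=5,fy=5,interpolation=cv2.INTER_CUBIC))
E
```

```text
clk 18.88 tcp [ 529.9 -158.6  180.7] F [-0.9  0.3 -4.9] w 45.3
bail [ 505.1 -151.4  218.9] base [ 504.9 -150.5   82.9] upright fix rotvec ['-0.007', '-0.001', '0.000'] d base->cradle [  7.1 -53.5] bail-> [  6.9 -52.6]
```

View pics/w23.png

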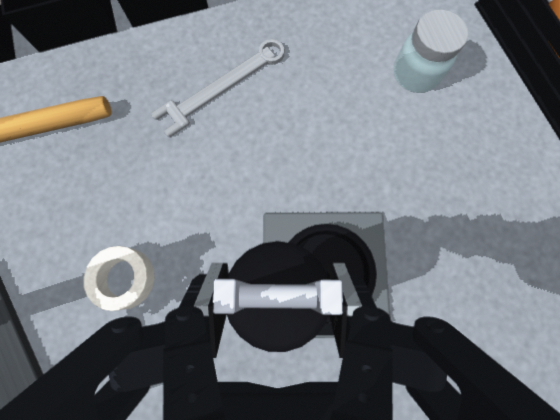

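View pics/s23.png

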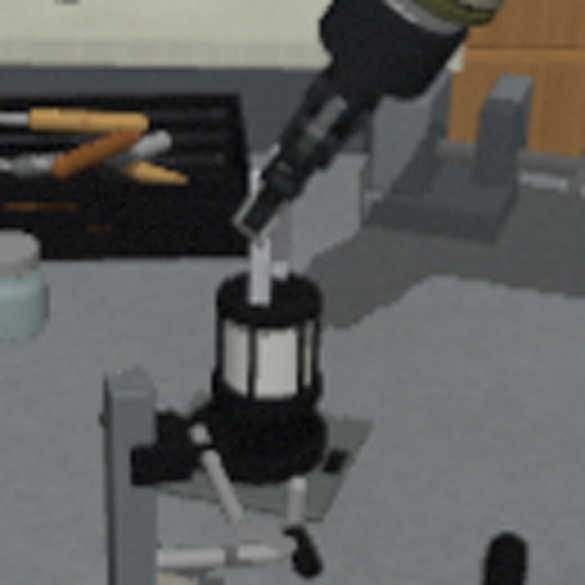

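View pics/t23.png

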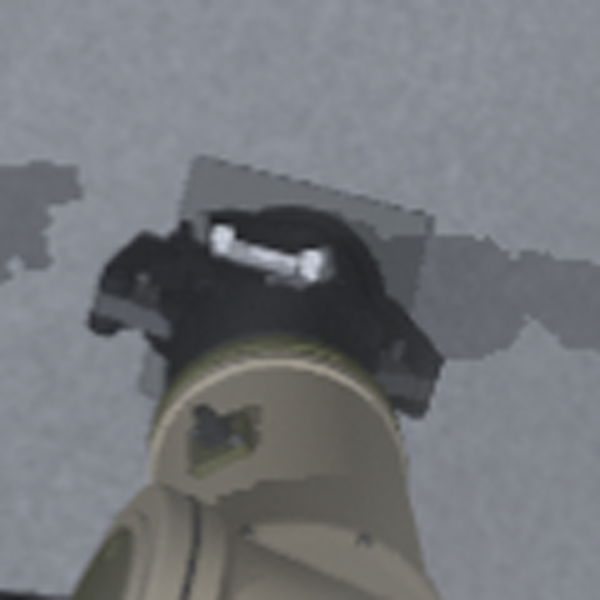

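```bash
python3 - <<'E'
from car import *
st,b,u=lant(); w=eyes.get_calibration("wrist")
R=Ro.from_rotvec(st["tool_rot"]).as_matrix(); jx=R[:,0]
tops=[b+26*u+s*19*jx for s in(-1,1)]
print("post tops top-cam pred crop",[(proj(T,q)[0]-[300,190])*5 for q in tops],"wrist",[proj(w,q)[0] for q in tops])
print("side pred crop",[(proj(S,q)[0]-[240,120])*4.5 for q in tops])
def circ(c,r,n=72):
    a=np.linspace(0,2*np.pi,n); return np.stack([c[0]+r*np.cos(a),c[1]+r*np.sin(a),np.full(n,c[2])],1)
base=b-136*u
for nm,h,r in(("captop",76,34),("baselow",0,36),("basetop",14,36)):
    q=proj(S,circ(base+h*u,r)); q=(q-[240,120])*4.5; print(nm,"side",q.min(0),q.max(0))
    q=proj(w,circ(base+h*u,r)); print(nm,"wrist",q.min(0),q.max(0))
for uv in [(264,213),(383,212)]: print("corner",atz(w,uv,8))
s=lambda x,y:np.array([240+(x+.5)/4.5-.5,120+(y+.5)/4.5-.5])
for uv in [(372,425),(320,520)]: print("side corner",atz(S,s(*uv),8))
E
```

```text
post tops top-cam pred crop [array([215.4, 240.4]), array([305.5, 263.9])] wrist [array([223.9, 306.2]), array([333.1, 306.2])]
side pred crop [array([265.1, 168.7]), array([283.9, 145.7])]
captop side [216.8 260.9] [325.7 310.1]
captop wrist [220.7 243.4] [335.3 361.6]
baselow side [212.6 363.4] [324.3 419.2]
baselow wrist [233.3 253.7] [322.2 345.2]
basetop side [212.8 344.8] [325.1 399.9]
basetop wrist [231.  251.7] [324.5 348.1]
corner [ 593.6 -161.2    8. ]
corner [ 557.  -284.7    8. ]
side corner [ 432.4 -238.9    8. ]
side corner [ 470.4 -116.8    8. ]
```

Emit:
drive_tool --increments '[[[1,-8,-3,-0.006,0,0],[1,-12,-5,0,0,0],[1,-12,-6,0,0,0],[1,-8,-6,0,0,0],[0.5,-4,-4,0,0,0],[0,0,0,0,0,0]]]'

```text
clock: 19.53
tcp_pos: [535.7, -201.9, 158.4]
tool_rot: [-1.647, 2.205, -0.618]
wrist_force: [-0.1, 0.2, -4.2]
grip_width: 45.6
```

```bash
python3 - <<'E'
from car import *
rep((512,-203.3))
E
```

```text
clk 19.53 tcp [ 535.7 -201.9  158.4] F [-0.1  0.2 -4.2] w 45.6
bail [ 510.6 -194.5  196.4] base [ 511.2 -195.    60.4] upright fix rotvec ['0.004', '0.004', '-0.000'] d base->cradle [ 0.8 -8.3] bail-> [ 1.4 -8.8]
```

Emit:
drive_tool --increments '[[[0.5,-5,-4,0.003,0.003,0],[0.3,-2.5,-4,0,0,0],[0,0,-3,0,0,0],[0,0,0,0,0,0]]]'

```text
clock: 19.87
tcp_pos: [536.7, -209.4, 146.9]
tool_rot: [-1.649, 2.206, -0.612]
wrist_force: [-0.4, -0.6, -4.1]
grip_width: 45.5
```

```bash
python3 - <<'E'
from car import *
rep((512,-203.3))
im=eyes.grab_frame("wrist")[:,:,::-1]; cv2.imwrite("pics/w24.png",im)
im=eyes.grab_frame("side")[:,:,::-1]
cv2.imwrite("pics/s24.png",cv2.convertScaleAbs(cv2.resize(im[150:250,250:350],None,fx=5.9,fy=5.9,interpolation=cv2.INTER_CUBIC),alpha=1.8,beta=10))
im=eyes.grab_frame("top")[:,:,::-1]
cv2.imwrite("pics/t24.png",cv2.convertScaleAbs(cv2.resize(im[190:310,300:420],None,fx=5,fy=5,interpolation=cv2.INTER_CUBIC),alpha=1.8,beta=10))
st,b,u=lant();R=Ro.from_rotvec(st["tool_rot"]).as_matrix(); jx=R[:,0]
tops=[b+26*u+s*19*jx for s in(-1,1)]
print("post tops top-cam pred crop",[(proj(T,q)[0]-[300,190])*5 for q in tops])
E
```

```text
clk 19.87 tcp [ 536.7 -209.4  146.9] F [-0.4 -0.6 -4.1] w 45.5
bail [ 511.8 -202.2  185. ] base [ 511.9 -202.3   49. ] upright fix rotvec ['0.001', '0.001', '-0.000'] d base->cradle [ 0.1 -1. ] bail-> [ 0.2 -1.1]
post tops top-cam pred crop [array([321.3, 231.5]), array([408. , 253.2])]
```

View pics/w24.png

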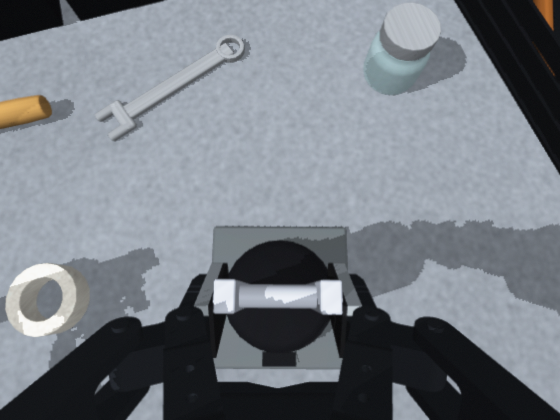

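View pics/s24.png

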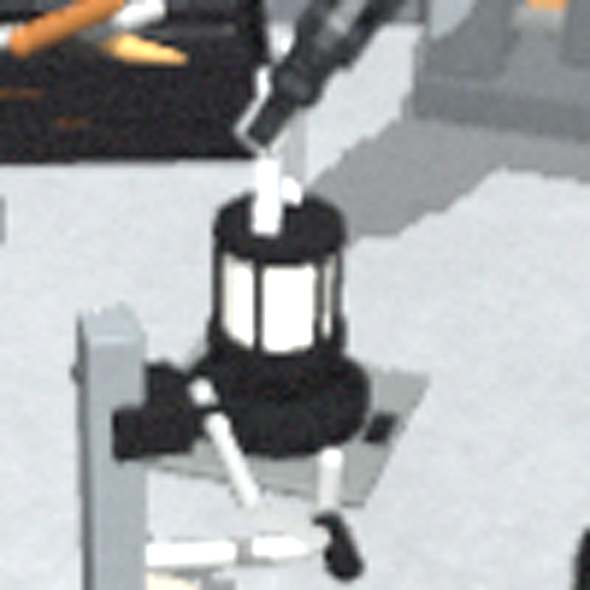

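View pics/t24.png

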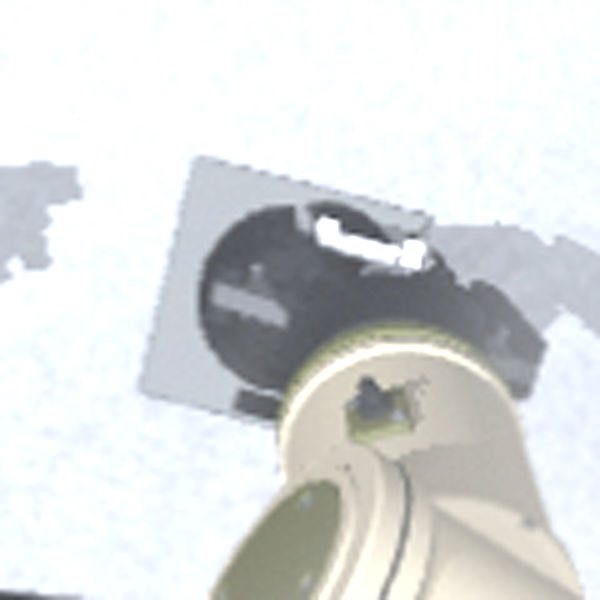

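```bash
python3 - <<'E'
from car import *
im=cv2.imread("pics/w24.png"); 
z=cv2.resize(im[220:380,200:360],None,fx=4,fy=4,interpolation=cv2.INTER_CUBIC); cv2.imwrite("pics/w24z.png",cv2.convertScaleAbs(z,alpha=1.8,beta=10))
E
```

```text
(no output)
```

View pics/w24z.png

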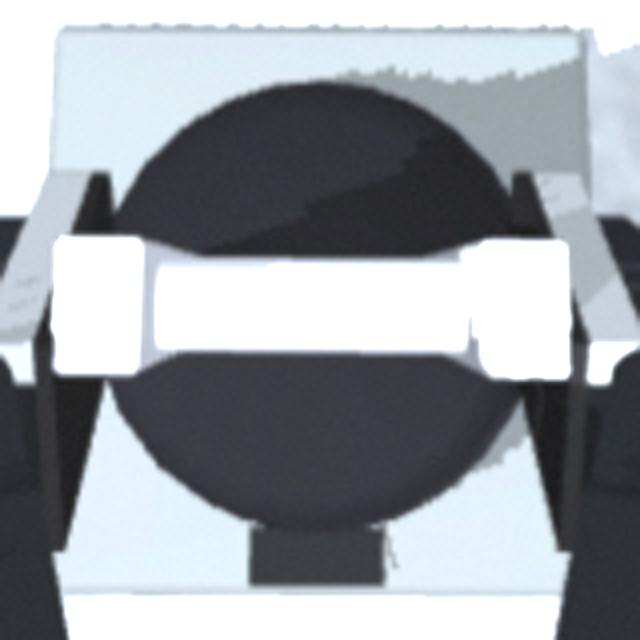

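```bash
python3 - <<'E'
from car import *
st,b,u=lant(); w=eyes.get_calibration("wrist")
A=atz(w,(216,227.2),8);B=atz(w,(346,227.2),8);N=atz(w,(279.2,367.7),8);Tb=atz(w,(279.2,358),12)
d=(B-A)/np.linalg.norm(B-A); n=np.array([d[1],-d[0],0]); n=n if n[0]<0 else -n
print(A,B,np.linalg.norm(B-A),"centre far",(A+B)/2+65*n,"near edge dist",(N-A)@n,"tab lateral",(Tb-(A+B)/2)@d)
print("center from near", N-65*n)
E
```

```text
[ 593.1 -163.7    8. ] [ 557.3 -285.2    8. ] 126.64679447048303 centre far [ 512.9 -206.     8. ] near edge dist 127.19935264396052 tab lateral -1.9698504835517483
center from near [ 516.1 -204.9    8. ]
```

```bash
python3 - <<'E'
from car import *
st,b,u=lant(); base=b-136*u
def circ(c,r,n=72):
    a=np.linspace(0,2*np.pi,n); return np.stack([c[0]+r*np.cos(a),c[1]+r*np.sin(a),np.full(n,c[2])],1)
for nm,h,r in(("captop",76,34),("capbot",62,34),("baselow",0,36)):
    q=(proj(S,circ(base+h*u,r))-[250,150])*5.9; print(nm,q.min(0),q.max(0))
q=(proj(S,circ((511.5,-204.5,26),49))-[250,150])*5.9; print("rim",q.min(0),q.max(0))
q=(proj(S,circ((511.5,-204.5,8),49))-[250,150])*5.9; print("cupfoot",q.min(0),q.max(0))
e=np.array([-36.6,-123.5])/128.8; f=np.array([-.959,.284])
for s1 in(-1,1):
  for s2 in (-1,1):
    P=np.array([*(np.array([511.5,-204.5])+65*s1*e+65*s2*f),8]); print(s1,s2,P,(proj(S,P)[0]-[250,150])*5.9,(proj(T,P)[0]-[300,190])*5)
E
```

```text
captop [213.6 179.2] [349.2 241. ]
capbot [213.3 203.5] [348.2 266.2]
baselow [208.2 306.3] [347.6 376.2]
rim [185.  331.5] [372.7 428. ]
cupfoot [184.9 360.3] [371.3 458. ]
-1 -1 [ 592.3 -160.6    8. ] [119.  448.1] [188.8 152.7]
-1 1 [ 467.6 -123.7    8. ] [363.7 494.9] [133.6 391.2]
1 -1 [ 555.4 -285.3    8. ] [201.  329.2] [427.4 212.4]
1 1 [ 430.7 -248.4    8. ] [429. 369.] [377.8 453. ]
```

Emit:
drive_tool --increments '[[[-0.3,-1.6,-3,0,0,0],[0,0,-4,0,0,0],[0,0,-3,0,0,0],[0,0,0,0,0,0]]]'

```text
clock: 20.35
tcp_pos: [537.5, -210.9, 138.2]
tool_rot: [-1.649, 2.203, -0.616]
wrist_force: [0.0, 0.4, -4.0]
grip_width: 45.2
```

```bash
python3 - <<'E'
from car import *
rep((511.5,-204.3))
E
```

```text
clk 20.35 tcp [ 537.5 -210.9  138.2] F [ 0.   0.4 -4. ] w 45.2
bail [ 512.4 -203.7  176.2] base [ 512.9 -204.    40.2] upright fix rotvec ['0.002', '0.004', '-0.000'] d base->cradle [-1.4 -0.3] bail-> [-0.9 -0.6]
```

Emit:
drive_tool --increments '[[[-1,-0.3,-3,0.002,0.004,0],[-0.2,0,-3,0,0,0],[0,0,-2,0,0,0],[0,0,0,0,0,0]]]'

```text
clock: 20.68
tcp_pos: [536.0, -211.1, 129.0]
tool_rot: [-1.651, 2.206, -0.61]
wrist_force: [0.6, -0.3, -3.4]
grip_width: 45.1
```

```bash
python3 - <<'E'
from car import *
rep((511.5,-204.3))
im=eyes.grab_frame("side")[:,:,::-1]
cv2.imwrite("pics/s25.png",cv2.convertScaleAbs(cv2.resize(im[150:250,250:350],None,fx=5.9,fy=5.9,interpolation=cv2.INTER_CUBIC),alpha=3,beta=20))
im=eyes.grab_frame("wrist")[:,:,::-1]
z=cv2.resize(im[220:380,200:360],None,fx=4,fy=4,interpolation=cv2.INTER_CUBIC); cv2.imwrite("pics/w25z.png",cv2.convertScaleAbs(z,alpha=3,beta=10))
E
```

```text
clk 20.68 tcp [ 536.  -211.1  129. ] F [ 0.6 -0.3 -3.4] w 45.1
bail [ 511.1 -203.9  167.1] base [ 510.9 -203.9   31.1] upright fix rotvec ['-0.000', '-0.001', '0.000'] d base->cradle [ 0.6 -0.4] bail-> [ 0.4 -0.4]
```

View pics/s25.png

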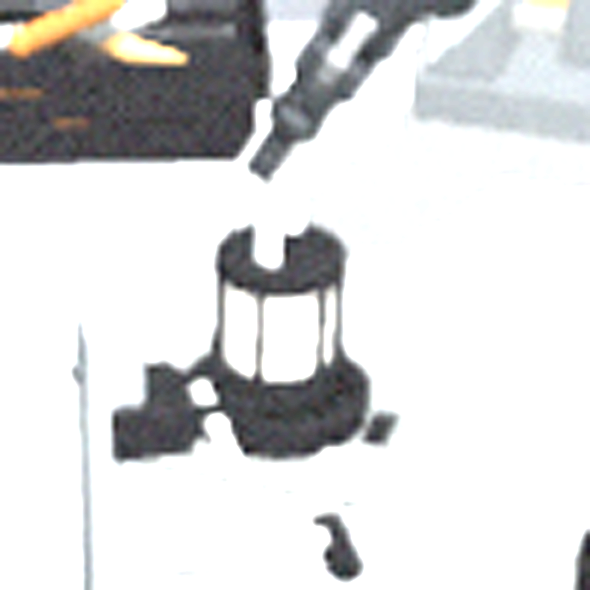

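View pics/w25z.png

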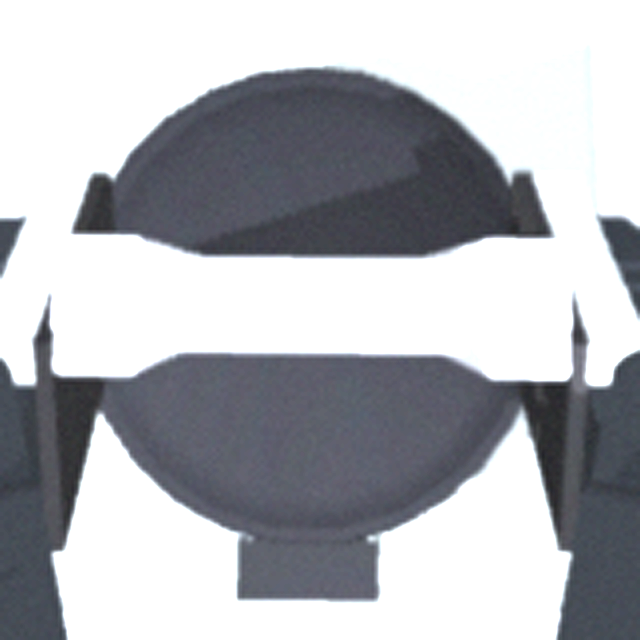

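```bash
python3 - <<'E'
from car import *
st,b,u=lant(); base=b-136*u; w=eyes.get_calibration("wrist")
def circ(c,r,n=180):
    a=np.linspace(0,2*np.pi,n); return np.stack([c[0]+r*np.cos(a),c[1]+r*np.sin(a),np.full(n,c[2])],1)
def show(nm,q): q=(proj(w,q)-[200,220])*4; print(nm,q.min(0),q.max(0),(q.min(0)+q.max(0))/2)
show("captop",circ(base+76*u,34)); show("capbot",circ(base+62*u,34))
for c in ((511.5,-204.3),(513,-204.3)): show("rim%s"%(c,),circ((*c,26),49))
im=cv2.imread("pics/w25z.png") 
E
```

```text
captop [82.4 93.6] [540.9 566.7] [311.7 330.2]
capbot [ 96.7 105.5] [526.3 548.6] [311.5 327. ]
rim(511.5, -204.3) [74.2 75. ] [548.9 563.9] [311.5 319.4]
rim(513, -204.3) [72.4 68.3] [546.5 556.1] [309.5 312.2]
```

Emit:
drive_tool --increments '[[[0.2,-0.2,-2,0,0,0],[0,0,-2,0,0,0],[0,0,-1,0,0,0]]]'

```text
clock: 21.03
tcp_pos: [536.9, -211.7, 125.1]
tool_rot: [-1.65, 2.205, -0.612]
wrist_force: [-0.6, -0.3, -4.5]
grip_width: 45.0
```

Emit:
drive_tool --increments '[[[-0.2,0,-1.5,0,0,0],[-0.2,0,-1.5,0,0,0]]]'

```text
clock: 21.2
tcp_pos: [536.6, -211.8, 122.0]
tool_rot: [-1.65, 2.205, -0.612]
wrist_force: [0.2, -0.6, -4.5]
grip_width: 45.5
```

```bash
python3 - <<'E'
from car import *
rep((511.5,-204.3))
E
```

```text
clk 21.20 tcp [ 536.6 -211.8  122. ] F [ 0.2 -0.6 -4.5] w 45.5
bail [ 511.6 -204.6  160.1] base [ 511.8 -204.7   24.1] upright fix rotvec ['0.001', '0.001', '-0.000'] d base->cradle [-0.3  0.4] bail-> [-0.1  0.3]
```

Good and centred; the base is near the rim. Continue gently.

Emit:
drive_tool --increments '[[[-0.2,0.1,-1.5,0,0,0],[-0.2,0,-1.5,0,0,0]]]'

```text
clock: 21.37
tcp_pos: [536.2, -211.7, 118.6]
tool_rot: [-1.65, 2.205, -0.612]
wrist_force: [-0.2, 0.6, -3.5]
grip_width: 45.4
```

Emit:
drive_tool --increments '[[[-0.1,0,-1.5,0,0,0],[-0.1,0,-1.5,0,0,0]]]'

```text
clock: 21.53
tcp_pos: [535.9, -211.6, 115.3]
tool_rot: [-1.65, 2.205, -0.612]
wrist_force: [0.4, -0.1, -3.8]
grip_width: 45.7
```

Emit:
drive_tool --increments '[[[-0.1,0,-1,0,0,0],[-0.1,0,-1,0,0,0]]]'

```text
clock: 21.7
tcp_pos: [535.6, -211.6, 112.8]
tool_rot: [-1.65, 2.205, -0.612]
wrist_force: [-0.7, -0.7, -3.9]
grip_width: 45.0
```

Emit:
drive_tool --increments '[[[-0.1,0,-1,0,0,0],[-0.1,0,-1,0,0,0]]]'

```text
clock: 21.87
tcp_pos: [535.4, -211.6, 110.6]
tool_rot: [-1.65, 2.205, -0.612]
wrist_force: [0.5, 0.7, -4.4]
grip_width: 45.3
```

Emit:
drive_tool --increments '[[[0.3,0,-0.7,0,0,0],[0.1,0,-0.5,0,0,0]]]'

```text
clock: 22.03
tcp_pos: [536.5, -212.0, 110.4]
tool_rot: [-1.649, 2.204, -0.614]
wrist_force: [0.2, 0.2, -1.2]
grip_width: 45.3
```

Emit:
drive_tool --increments '[[[0.2,0,-0.7,0,0,0],[0,0,-0.5,0,0,0]]]'

```text
clock: 22.2
tcp_pos: [537.4, -212.3, 110.4]
tool_rot: [-1.649, 2.203, -0.616]
wrist_force: [-0.5, 0.1, 0.2]
grip_width: 45.1
```

Emit:
drive_tool --increments '[[[0,0,-0.7,0,0,0],[0,0,-0.5,0,0,0]]]'

```text
clock: 22.37
tcp_pos: [538.1, -212.5, 110.5]
tool_rot: [-1.648, 2.202, -0.618]
wrist_force: [-5.9, 3.3, 4.8]
grip_width: 45.1
```

Emit:
drive_tool --increments '[[[-1.2,0.5,0.3,0,0,0],[0,0,0,0,0,0]]]'

```text
clock: 22.53
tcp_pos: [536.8, -212.0, 110.6]
tool_rot: [-1.648, 2.202, -0.618]
wrist_force: [-1.1, -0.3, -2.5]
grip_width: 45.3
```

```bash
python3 - <<'E'
from car import *
rep((511.5,-204.3))
im=eyes.grab_frame("side")[:,:,::-1]
cv2.imwrite("pics/s26.png",cv2.convertScaleAbs(cv2.resize(im[150:250,250:350],None,fx=5.9,fy=5.9,interpolation=cv2.INTER_CUBIC),alpha=2,beta=20))
im=eyes.grab_frame("wrist")[:,:,::-1]
z=cv2.resize(im[220:380,200:360],None,fx=4,fy=4,interpolation=cv2.INTER_CUBIC); cv2.imwrite("pics/w26z.png",cv2.convertScaleAbs(z,alpha=3,beta=10))
E
```

```text
clk 22.53 tcp [ 536.8 -212.   110.6] F [-1.1 -0.3 -2.5] w 45.3
bail [ 511.6 -204.7  148.5] base [ 512.4 -205.2   12.5] upright fix rotvec ['0.003', '0.005', '-0.000'] d base->cradle [-0.9  0.9] bail-> [-0.1  0.4]
```

View pics/s26.png

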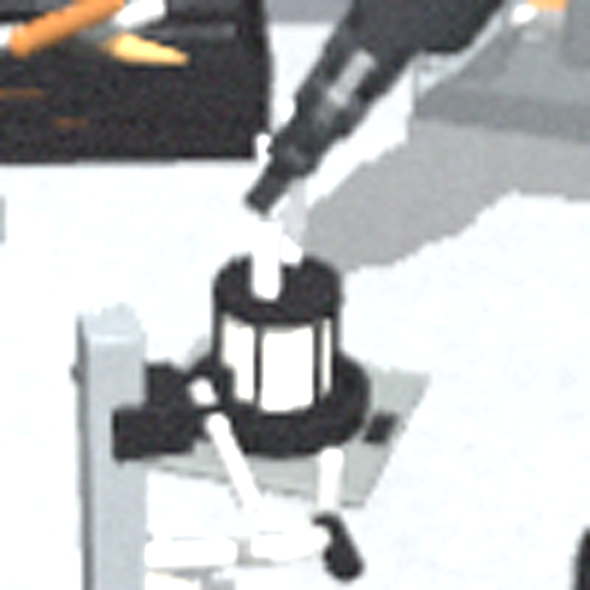

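View pics/w26z.png

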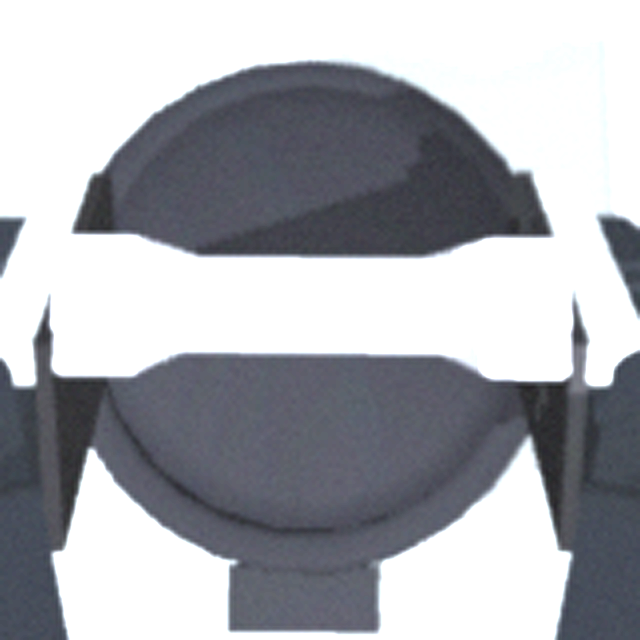

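Emit:
drive_tool --increments '[[[-0.2,0.2,-0.6,0.002,0.004,0],[0,0,0,0,0,0]]]'

```text
clock: 22.8
tcp_pos: [537.0, -212.2, 110.4]
tool_rot: [-1.649, 2.204, -0.614]
wrist_force: [0.2, 0.4, -2.4]
grip_width: 45.3
```

Emit:
drive_tool --increments '[[[0,0,0,0,0,0],[0,0,0,0,0,0],[0,0,0,0,0,0],[0,0,0,0,0,0]]]' --hand 0.2

```text
clock: 23.13
tcp_pos: [537.9, -212.8, 111.5]
tool_rot: [-1.648, 2.203, -0.617]
wrist_force: [-0.4, 0.0, 0.2]
grip_width: 68.4
```

```bash
python3 - <<'E'
from car import *
rep((511.5,-204.3))
im=eyes.grab_frame("wrist")[:,:,::-1]
cv2.imwrite("pics/w27.png",im)
E
```

```text
clk 23.13 tcp [ 537.9 -212.8  111.5] F [-0.4  0.   0.2] w 68.4
bail [ 512.8 -205.5  149.5] base [ 513.4 -205.9   13.5] upright fix rotvec ['0.003', '0.004', '-0.000'] d base->cradle [-1.9  1.6] bail-> [-1.3  1.2]
```

View pics/w27.png

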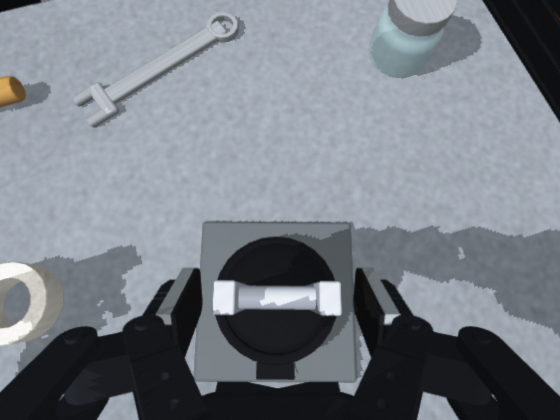

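Emit:
drive_tool --increments '[[[-3,0.8,6,0,0,0],[-6,1.6,11,0,0,0],[-8,2,15,0,0,0],[-9,2.5,17,0,0,0],[-9,2.5,17,0,0,0],[-9,2.5,17,0,0,0],[-9,2.5,17,0,0,0],[-9,2.5,17,0,0,0],[0,0,0,0,0,0],[0,0,0,0,0,0]]]'

```text
clock: 24.02
tcp_pos: [470.4, -193.8, 236.6]
tool_rot: [-1.649, 2.203, -0.619]
wrist_force: [0.2, -0.2, -1.4]
grip_width: 68.3
```

```bash
python3 - <<'E'
from car import *
rep((511.5,-204.3))
im=eyes.grab_frame("wrist")[:,:,::-1]; cv2.imwrite("pics/w28.png",im)
im=eyes.grab_frame("side")[:,:,::-1]; cv2.imwrite("pics/s28f.png",im)
cv2.imwrite("pics/s28.png",cv2.convertScaleAbs(cv2.resize(im[150:250,250:350],None,fx=5.9,fy=5.9,interpolation=cv2.INTER_CUBIC),alpha=2,beta=20))
E
```

```text
clk 24.02 tcp [ 470.4 -193.8  236.6] F [ 0.2 -0.2 -1.4] w 68.3
bail [ 445.3 -186.5  274.6] base [ 445.9 -187.1  138.6] upright fix rotvec ['0.005', '0.005', '-0.000'] d base->cradle [ 65.6 -17.2] bail-> [ 66.2 -17.8]
```

View pics/w28.png

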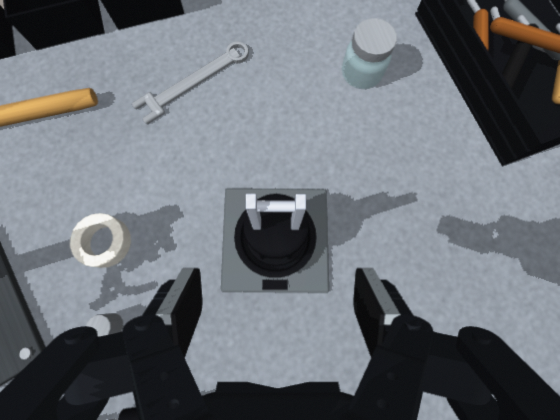

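View pics/s28.png

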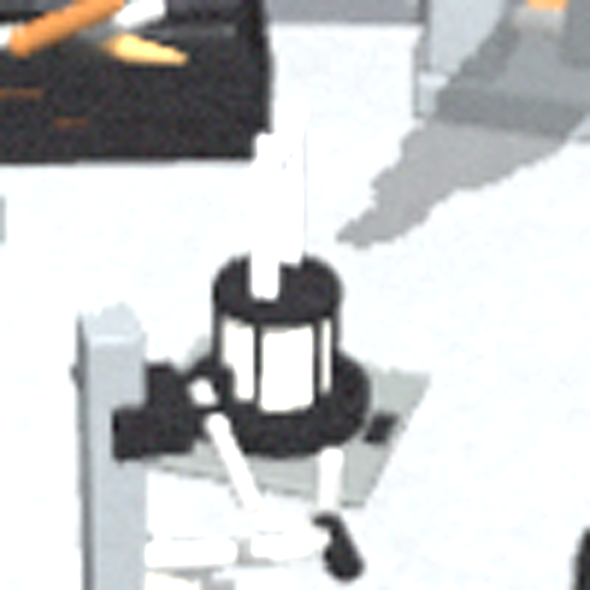

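View pics/s28f.png

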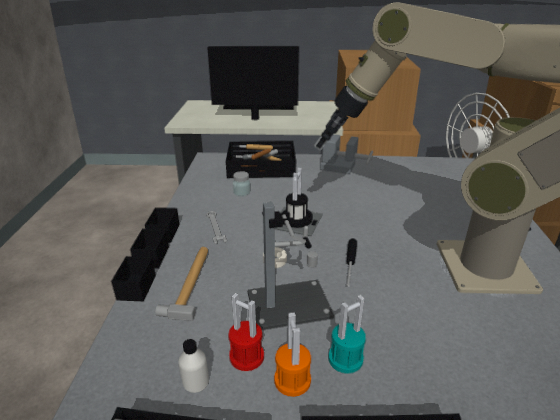

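```bash
python3 - <<'E'
from rig import env
print(env.close_job()); print(env.sense()["clock"])
E
```

```text
the job is handed in; nothing more can be done
None
the job is handed in; nothing more can be done
```

I pressed the roller until the keeper snapped over, with no more than about 6 N in any wrist reading. I then lifted the lantern off the hook, lowered it into the charging cradle, let go and backed away. The job was handed in with the clock just past 24 s; no verdict was reported.

**Last checks:**
- **Keeper:** the pictures after release showed the roller staying down and the tongue lying back.
- **Lantern:** it stands upright inside the cup, touching down at about 12.5 mm, against a nominal floor of 12 mm. It is centred to within about 2 mm by my estimate.
- **Gripper:** clear of the lantern. The wrist force read near zero when the fingers opened, and about -1.4 N in z just after backing away.
- **Bystanders:** none looked moved in the last side and wrist pictures. I did not measure them.

**What disagreed or showed up on the way:**
- **Fingertips:** the real tips sit about 25–30 mm behind the reported TCP. I worked from what the cameras and touch showed instead.
- **Cradle position:** the top and wrist cameras differed by about 3–5 mm in y, so I aligned the lantern to the cup by comparing the two within the same picture.
- **Force readings:** two short rises in wrist force, about 10 N as the draw off the hook stopped and 8 N when the lantern touched inside the cup. The second was cleared by easing back.

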